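Ready the kiln control base for firing

ROBOT

A 7-joint arm with a two-finger parallel gripper is mounted at the origin on the work surface. World frame = base frame: x ahead of the robot, y to its left, z up, the work surface at z = 0. Lengths are in m, angles in rad, forces in N, time in s.
With the tool pointing down it reaches from about 0.425 to 0.925 m from the base axis. Payload 6.8 kg.
Tool frame: the origin (TCP) lies midway between the tips of the shut fingers; the grasp point (between the pads) lies 19 mm behind it; z points along the fingers, y is the line along which they close (so a half turn about z gives the same grasp; the last joint's range is limited). The gripper opens to 85 mm and grips with 20 to 120 N. Pads are 22 mm wide; open, the fingers measure 114 mm over their backs; the gripper's body (76 mm by 85 mm) begins 54 mm behind the grasp point. The pads swing forward as they close: fully open they stand 13 mm farther back than shut.
Start: joints at [-1.343, 0.477, 0.022, 1.555, -0.011, 1.109, -0.083], TCP at [0.222, 0.637, 0.231] pointing down, gripper open.
Joint ranges: [-2.96, 2.96], [-0.34, 2.1], [-1.41, 1.46], [0.24, 2.44], [-1.37, 4.51], [0.17, 1.92], [-2.96, 2.96]. Speed limits (rad/s): [2.39, 2.39, 3.14, 3.14, 3.14, 3.14, 3.14].

INTERFACE

Orientations are given as a rotation vector (axis times angle).
In Python, from bench import r gives the robot as it stands. The module is installed in compiled form; this text tells all that it offers.
- The arm moves only by the tool apply_moves, never from a script. Its argument "rows" is a list of rows, each a list of 6 numbers: the shift along the tool's x, y, z scaled (see below), then the turn, a rotation vector about the tool's x, y, z scaled (see below). A call has 1 to 5 rows; each row is the pose to reach, as a shift and turn from the pose commanded when the call began, along the tool's axes at that moment; what a row does not reach only later rows make up. The controller multiplies each number of a shift by 0.25 m and each number of a turn by 90 degrees. A row lasts 1/8 s, in which the tool goes at most 62.5 mm and 10.7 degrees, less where a joint would pass 70% of its speed; a pose out of reach is approached as far as the arm can. A call with a number of a shift or a turn outside -1 to 1 is refused whole. A call with a gripper value outside its range is refused whole. "claw" is the opening, from 0 (shut) to 1 (fully open), set as the call begins (left out, the last holds). The fingers move at their own pace and stop on an object; "newtons" is the grip in N (left out, the last holds). Time passes only in rows, so rows that repeat a pose let the fingers close. It gives the time, the measured TCP pose, the force, the opening and the grip force at its end, in the units of the state.
- r.get_obs(): the state, without advancing time (a new reading comes with each control period).
- r.grab_frame(name): name is "scene" or "top"; returns a dict with "pixels" (384x512x3 uint8, red, green, blue), "intrinsics" (3x3 intrinsics, pixels), "eye" and "attitude" of the camera in the world. Camera axes: x right, y up, looking along -z (the intrinsics and any distortion apply to the point x, -y, -z); pixel columns grow to the right and rows downward; lengths in m; the calibration is good to about 2 mm. A picture is of the moment at which its call begins. There is no depth.
- r.hand_in(): hands the job in; it is judged then, once.
Trained networks look in a picture, given as the dict that the camera call returned (one of the last four; its "shot" number tells which), for a name from the list of things; names that differ only in an ending like _2 or _b are one class to them, and where a whole thing is asked for, a point or a joint stands for the part that bears it (a point fixed in the world has none). Each returns a list of dicts, best first, with "conf" (0 to 1); they miss things now and then, are a little off and sometimes report something else, mostly with a low value. They report only what shows in the picture. A call takes as long as a camera call. They do not tell look-alikes from the thing itself.
- r.search_frame(picture, thing): "rect" ([left, top, width, height] in pixels, round what is visible of it).
- r.outline_of(picture, thing): "pixels" (384x512 bool, what is visible of it) and "rect" ([left, top, width, height] in pixels, round what is visible of it).
- r.landmark_of(picture, thing): "point" ([column, row] in pixels: a listed point, or the origin of a listed thing).
The state is a dict: "clock": time; "joints": joint angles; "qvel": joint speeds; "tau": joint torques, N m; "tcp_pos": TCP position; "orientation": TCP orientation; "contact_force": force on the tool from outside, world axes, zero at the start; "moment": the same for the moment, N m; "grip_width": finger opening in m; "gripper_force": force on a finger pad.
Only numpy, scipy, OpenCV 4.12 (cv2) and the standard library are available. Lean on these libraries where they do the work, as an engineer would, in place of code of your own. Each camera call takes 0.05 s, during which the arm holds its last target. There are 200 camera calls.

TASK

Get the kiln control base ready to fire: slide the black lock grip fully to its open end stop, away from the sockets, pull out the two red transport plugs and leave them lying or standing side by side on the floor of the grey parts tray, and plug every relay that is on the bench fully home into the socket framed in its own colour. Then slide the lock grip fully to its locked end stop so that its hooks hold the relays down and, last of all, slide the orange selector grip fully to its far, green-marked end stop. Leave the small blue jar, the screwdriver and the tile where they are.

Things in the scene. Friction and masses are not known exactly. Their poses are not given: they have to be found in the camera images.
- lock (a joint): lock slide of the control base (m): 0 at its open end stop, 0.016 at its locked end stop, growing along the base's +y. Carries the black grip and three steel hooks, 13 mm tall, one on the -y side of each socket. 2 N friction, no spring. Locked, the hooks reach 4 mm over the tabs of what is plugged in, so nothing goes in or out; open, they are 12 mm clear of the tabs
- lock_grip (a point): the lock's black upright grip, 30 mm (base x) by 18 mm (base y), 34 mm tall, on the base's top (45 mm above the bench) at its -y end; this point is in its middle, 19 mm above the base's top; axes are those of the base; moves with the slide
- selector (a joint): selector slide of the base (m): 0 at its near end (off, white mark), 0.060 at its far end stop (fire, green mark); grows along the base's +x, away from the robot; 2 N friction, no spring
- selector_grip (a point): the selector's orange upright grip, 18 mm (base x) by 30 mm (base y), 34 mm tall, on the base's top at its +y end; this point is in its middle, 19 mm above the base's top; axes are those of the base; moves with the slide
- sock_blue (a point): mouth centre of the blue-framed socket in the flat top of the grey control base (fixed, 140 x 400 mm, 45 mm tall, origin under its centre). Base axes: x away from the robot at yaw 0, y along the row of sockets, z up. This socket is at base x = 0, y = -80 mm. Hole 46 x 38 mm (x, y), 16 mm deep, mouth chamfered 2 mm
- sock_green (a point): mouth centre of the green-framed socket in the flat top of the grey control base (fixed, 140 x 400 mm, 45 mm tall, origin under its centre). Base axes: x away from the robot at yaw 0, y along the row of sockets, z up. This socket is at base x = 0, y = 0 mm. Hole 46 x 38 mm (x, y), 16 mm deep, mouth chamfered 2 mm
- sock_yellow (a point): mouth centre of the yellow-framed socket in the flat top of the grey control base (fixed, 140 x 400 mm, 45 mm tall, origin under its centre). Base axes: x away from the robot at yaw 0, y along the row of sockets, z up. This socket is at base x = 0, y = 80 mm. Hole 46 x 38 mm (x, y), 16 mm deep, mouth chamfered 2 mm
- relay_blue_mid (a point): blue relay (may be absent), 52 mm tall, about 150 g, bottom-heavy, upright on the bench. Foot 44 x 36 mm (x, y), 14 mm tall; then a 6 mm plate 46 x 54 mm with 7 mm tabs on the y sides; then the blue body 46 x 40 mm, 32 mm tall: grip it across x. This point is its centre, 26 mm above its underside; home in the socket (either way round) it is 12 mm above the mouth, tabs on the base's top
- relay_green_mid (a point): green relay (may be absent), 52 mm tall, about 150 g, bottom-heavy, upright on the bench. Foot 44 x 36 mm (x, y), 14 mm tall; then a 6 mm plate 46 x 54 mm with 7 mm tabs on the y sides; then the green body 46 x 40 mm, 32 mm tall: grip it across x. This point is its centre, 26 mm above its underside; home in the socket (either way round) it is 12 mm above the mouth, tabs on the base's top
- relay_yellow_mid (a point): yellow relay (may be absent), 52 mm tall, about 150 g, bottom-heavy, upright on the bench. Foot 44 x 36 mm (x, y), 14 mm tall; then a 6 mm plate 46 x 54 mm with 7 mm tabs on the y sides; then the yellow body 46 x 40 mm, 32 mm tall: grip it across x. This point is its centre, 26 mm above its underside; home in the socket (either way round) it is 12 mm above the mouth, tabs on the base's top
- plug_a_mid (a point): red transport plug (one of two alike), foot and heights as a relay's (52 mm tall), but its plate (54 mm in y) and red body (40 mm in y) are 30 mm wide in x: grip it across x. It starts in the green-framed socket, held by a hook until the lock is open, then lifts straight out, 14 mm. This point is its centre, 26 mm above its underside; z up
- plug_b_mid (a point): red transport plug (one of two alike), foot and heights as a relay's (52 mm tall), but its plate (54 mm in y) and red body (40 mm in y) are 30 mm wide in x: grip it across x. It starts in the blue-framed socket, held by a hook until the lock is open, then lifts straight out, 14 mm. This point is its centre, 26 mm above its underside; z up
- tray_in (a point): centre of the inner floor (4 mm above the bench) of the grey open parts tray, fixed, outside 120 x 150 mm (its x, y), walls 4 mm thick and 28 mm tall
- glaze_jar: small blue glaze jar, bystander, 48 mm across, 62 mm tall, origin under its centre
- driver: screwdriver, bystander, 150 mm long, lying
- tile_a: terracotta test tile, bystander, 50 x 50 x 8 mm
Things that resemble listed ones, but are neither listed nor needed, are in the scene too. Leave any pink, purple or turquoise look-alike of the part that bears plug_b_mid alone.

How it is judged:
By the outcome, as a careful person would: the job done as asked, in the order asked, and still so for the second after the job is handed in, with the robot touching nothing.
Of relay_blue, relay_green, relay_yellow only 2 to 3 are there at a start; the rules pass over those that are not, and their reading is None.
At some moment in a run one of relay_blue, relay_green, relay_yellow may be knocked a few centimetres aside while the robot is not near it.
Once in a run the grip may slacken for a moment while it holds something.
It also fails if it takes over 210 s, if anything falls off the work surface, if the arm or the gripper's body presses on something with over 40 N, if the wrist force passes 120 N, or if a joint passes its speed limit or range.

## Working session

There is one attempt and no reset: what is moved stays moved. The work goes in short steps, Python scripts to look and compute and a tool call to move; the robot and the scene stay as the last step left them, time stands still between calls to the robot, and variables do not carry over. Pictures are saved under pics/ and viewed, at most 14 in all, crops included, and the job is handed in when it is done.

Besides the shell and the picture viewer there is one more tool, called after "Call:" as name(argument=value, ...) on one line, values as JSON. apply_moves: Moves the arm, as the interface text tells. Its arguments: {"type":"object","properties":{"rows":{"type":"array","items":{"type":"array","items":{"type":"number"}}},"claw":{"type":"number"},"newtons":{"type":"number"}},"required":["rows"]}

```bash
mkdir -p pics; cat > h.py <<'E'
import numpy as np, cv2
from bench import r
from scipy.spatial.transform import Rotation as R
def att(f):
    a=np.array(f["attitude"],float)
    return a if a.shape==(3,3) else R.from_rotvec(a).as_matrix() if a.size==3 else R.from_quat(a).as_matrix()
def ray(f,p):
    K=np.array(f["intrinsics"]); d=np.linalg.inv(K)@[p[0],p[1],1]
    return np.array(f["eye"]), att(f)@[d[0],-d[1],-d[2]]
def at_z(f,p,z):
    e,d=ray(f,p); return e+d*(z-e[2])/d[2]
def proj(f,X):
    c=att(f).T@(np.array(X)-f["eye"]); q=np.array(f["intrinsics"])@[c[0],-c[1],-c[2]]; return q[:2]/q[2]
def tri(fs,ps):
    A=np.zeros((3,3));b=np.zeros(3)
    for f,p in zip(fs,ps):
        e,d=ray(f,p); d=d/np.linalg.norm(d); M=np.eye(3)-np.outer(d,d); A+=M;b+=M@e
    return np.linalg.solve(A,b)
def save(f,n,s=1): cv2.imwrite(f"pics/{n}.png",cv2.resize(f["pixels"][:,:,::-1],None,fx=s,fy=s))
E
python3 - <<'E'
from h import *
np.set_printoptions(precision=4,suppress=True)
fs=[r.grab_frame(n) for n in("scene","top")]
for f,n in zip(fs,("scene","top")):
    save(f,n+"0",1.5); print(n,{k:v for k,v in f.items() if k!="pixels"})
for t in "lock_grip selector_grip sock_blue sock_green sock_yellow relay_blue_mid relay_green_mid relay_yellow_mid plug_a_mid plug_b_mid tray_in glaze_jar driver tile_a".split():
    L=[r.landmark_of(f,t) for f in fs]
    for l in L: print(t,[(np.round(d["point"],1).tolist(),round(d["conf"],2)) for d in l[:4]])
    if L[0] and L[1]: print("   tri",tri(fs,[l[0]["point"] for l in L]))
print(r.get_obs())
E
```

```text
scene {'intrinsics': array([[395.1143,   0.    , 252.6551],
       [  0.    , 395.1143, 194.9115],
       [  0.    ,   0.    ,   1.    ]]), 'eye': array([1.0081, 0.5994, 1.0207]), 'attitude': array([0.2581, 0.8257, 2.4345]), 'shot': 1}
top {'intrinsics': array([[405.3558,   0.    , 252.3349],
       [  0.    , 405.3558, 193.297 ],
       [  0.    ,   0.    ,   1.    ]]), 'eye': array([0.4514, 0.0158, 1.1579]), 'attitude': array([ 0.0987, -0.129 , -1.5826]), 'shot': 2}
lock_grip [([279.3, 223.2], 0.55), ([209.7, 165.0], 0.43)]
lock_grip [([323.3, 183.4], 0.46)]
   tri [ 0.5843 -0.0876 -0.0534]
selector_grip [([278.1, 222.3], 0.45)]
selector_grip [([203.1, 205.7], 0.54)]
   tri [0.5839 0.122  0.0662]
sock_blue [([224.9, 179.1], 0.56)]
sock_blue [([290.3, 184.4], 0.52)]
   tri [ 0.6327 -0.1101  0.0643]
sock_green [([237.0, 198.4], 0.7)]
sock_green [([261.5, 189.8], 0.87), ([177.7, 255.8], 0.7)]
   tri [ 0.6277 -0.0363  0.0388]
sock_yellow [([258.5, 216.8], 0.91)]
sock_yellow []
relay_blue_mid [([282.4, 178.8], 0.57)]
relay_blue_mid [([263.3, 250.3], 0.85)]
   tri [ 0.4568 -0.0357  0.022
[... 1000 characters left out ...]
1], 0.39)]
   tri [0.5541 0.162  0.0413]
tile_a [([311.1, 308.1], 0.88), ([226.5, 178.0], 0.61), ([225.3, 180.5], 0.53)]
tile_a [([128.1, 184.4], 0.67)]
   tri [ 0.6497  0.352  -0.003 ]
{'clock': 1.5, 'joints': array([-1.3431,  0.477 ,  0.0224,  1.5554, -0.0115,  1.1093, -0.0831]), 'qvel': array([-0.0013,  0.0012,  0.0002, -0.0002,  0.0021,  0.    , -0.0005]), 'tau': array([  0.0001, -59.6319,   1.6064, -28.1545,   0.0125,   0.0016,
        -0.    ]), 'tcp_pos': array([0.2225, 0.6373, 0.2313]), 'orientation': array([0.5251, 3.0974, 0.0001]), 'contact_force': array([ 0.2085, -0.8906,  0.3009]), 'moment': array([0.0174, 0.0068, 0.0181]), 'gripper_force': 0.0, 'grip_width': 0.08579081885554317}
```

View pics/scene0.png

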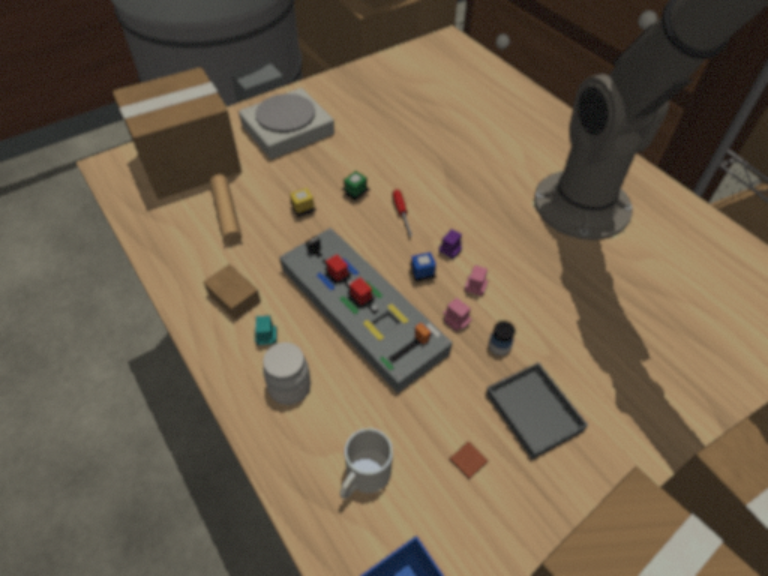

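View pics/top0.png

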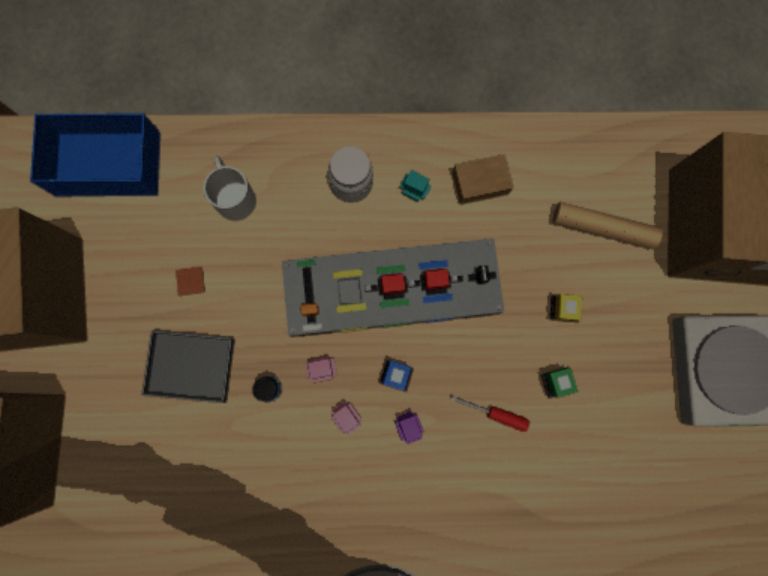

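Scene and top views agree: base at top-picture (393,287)/768-scale, sockets yellow, green and blue from left to right. The tray is at (189,366), and relays are blue (397,376), yellow (568,307) and green (562,381). All three are present. Next I'll take closer crops and segment.

```bash
python3 - <<'E'
from h import *
f=r.grab_frame("top"); im=f["pixels"][:,:,::-1]
np.savez("f0.npz",**f)
c=cv2.resize(im[150:300,180:350],None,fx=4.6,fy=4.0*1.15,interpolation=cv2.INTER_CUBIC); cv2.imwrite("pics/c1.png",cv2.convertScaleAbs(c[:600],alpha=1.4))
c=cv2.resize(im[170:290,345:425],None,fx=5,fy=5,interpolation=cv2.INTER_CUBIC); 
d=cv2.resize(im[205:285,85:165],None,fx=5,fy=5,interpolation=cv2.INTER_CUBIC); 
o=np.zeros((600,800,3),np.uint8); o[:,:400]=c[:600]; o[:400,400:]=d
cv2.imwrite("pics/c2.png",cv2.convertScaleAbs(o,alpha=1.4))
E
```

```text
(no output)
```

View pics/c1.png

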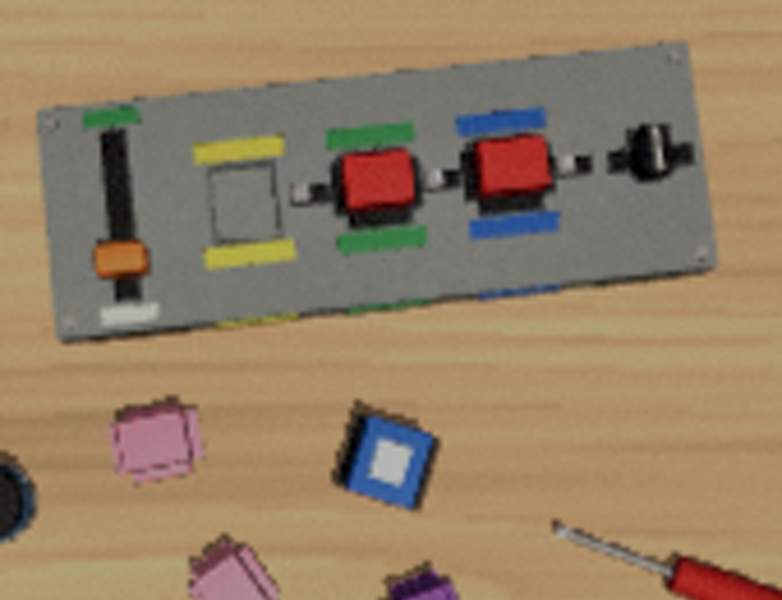

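View pics/c2.png

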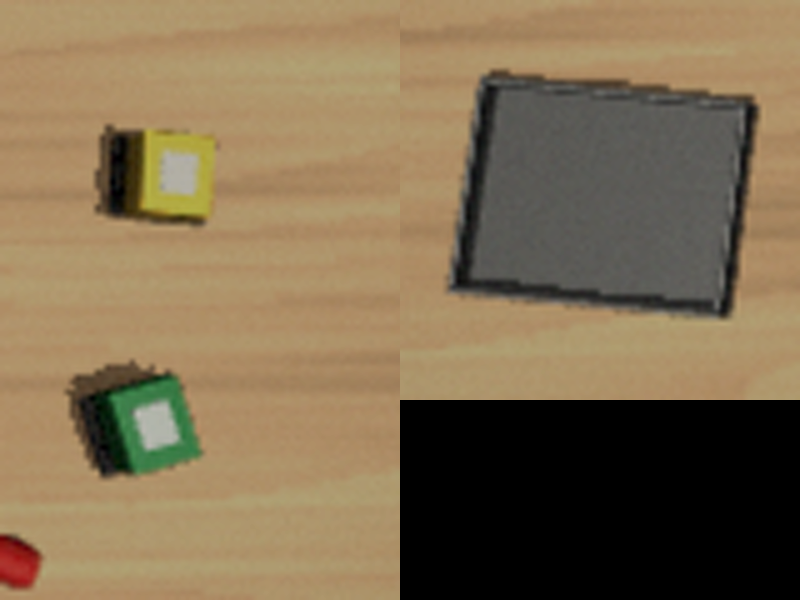

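```bash
cat > m.py <<'E'
from h import *
np.set_printoptions(precision=4,suppress=True)
f=dict(np.load("f0.npz")); 
C1=lambda x,y:((x+.5)/4.6-.5+180,(y+.5)/4.6-.5+150)
C2=lambda x,y:((x+.5)/5-.5+345,(y+.5)/5-.5+170)
C3=lambda x,y:((x-400+.5)/5-.5+85,(y+.5)/5-.5+205)
def fit(L,W):  # L local xy, W world xy -> x,y,yaw
    L=np.array(L,float);W=np.array(W)[:,:2];l=L-L.mean(0);w=W-W.mean(0)
    a=np.arctan2((l[:,0]*w[:,1]-l[:,1]*w[:,0]).sum(),(l*w).sum())
    M=np.array([[np.cos(a),-np.sin(a)],[np.sin(a),np.cos(a)]]);t=W.mean(0)-M@L.mean(0)
    return t,a,np.linalg.norm(L@M.T+t-W,axis=1)*1e3
px=[(38,111),(687,43),(717,268),(60,338)]; lo=[(.07,.2),(.07,-.2),(-.07,-.2),(-.07,.2)]
B=fit(lo,[at_z(f,C1(*p),.045) for p in px]); print("base",B)
bars=[(239,150,.08),(251,254,.08),(371,136,0),(382,239,0),(501,122,-.08),(514,224,-.08)]
W=np.array([at_z(f,C1(a,b),.045) for a,b,_ in bars]); s=(W[::2]+W[1::2])/2
print("socks from bars",s[:,:2]); print("socks from corners",[B[0]+np.array([-np.sin(B[1]),np.cos(B[1])])*y for y in(.08,0,-.08)])
px=[(488,75),(755,102),(729,315),(452,290)];lo=[(.06,.075),(.06,-.075),(-.06,-.075),(-.06,.075)]
print("tray",fit(lo,[at_z(f,C3(*p),.028) for p in px]))
lo=[(.023,.02),(.023,-.02),(-.023,-.02),(-.023,.02)]
for n,C,px in(("blue",C1,[(375,413),(438,437),(418,510),(345,487)]),("yellow",C2,[(143,130),(215,135),(210,220),(137,215)]),("green",C2,[(105,395),(178,375),(202,455),(135,473)])):
    print(n,fit(lo,[at_z(f,C(*p),.052) for p in px]))
for n,p in(("lock",(651,143)),("sel",(121,254))): print(n,at_z(f,C1(*p),.079)[:2])
for n,p in(("jar",(0,500)),):print(n,at_z(f,C1(*p),.062)[:2])
E
python3 m.py; python3 - <<'E'
from h import *
exec(open("m.py").read().split("px=[(488")[0].replace("print","(lambda *a:0)"))
g=r.grab_frame("scene"); im=cv2.resize(g["pixels"][:,:,::-1],None,fx=2,fy=2).copy()
c,s=np.cos(B[1]),np.sin(B[1])
def P(x,y,z):
    w=B[0]+[c*x-s*y,s*x+c*y]; return tuple(int(v) for v in (proj(g,[*w,z])+.5)*2-.5)
for p in lo+[(0,.08),(0,0),(0,-.08)]: cv2.circle(im,P(*p,.045),3,(255,0,255),1)
cv2.imwrite("pics/sc.png",cv2.resize(im[270:550,350:630],None,fx=2,fy=2))
o=r.get_obs(); print(R.from_rotvec(o["orientation"]).as_matrix())
E
```

```text
base (array([ 0.6205, -0.033 ]), np.float64(0.09304384978060329), array([1.1456, 1.0441, 1.8668, 2.1393]))
socks from bars [[ 0.6136  0.047 ]
 [ 0.6214 -0.0325]
 [ 0.6292 -0.112 ]]
socks from corners [array([0.6131, 0.0467]), array([ 0.6205, -0.033 ]), array([ 0.6279, -0.1126])]
tray (array([0.4809, 0.343 ]), np.float64(-0.11270597797677101), array([1.3364, 1.5465, 1.9048, 1.2538]))
blue (array([ 0.4571, -0.0393]), np.float64(-0.3490467566989954), array([0.3233, 0.9243, 2.552 , 2.4606]))
yellow (array([ 0.5762, -0.3586]), np.float64(-0.10788330829568499), array([0.4831, 1.3528, 0.3598, 1.4279]))
green (array([ 0.4402, -0.3386]), np.float64(0.2622286575824213), array([1.357 , 1.3343, 0.7081, 1.8506]))
lock [ 0.6405 -0.1934]
sel [0.579  0.1183]
jar [0.4387 0.1897]Traceback (most recent call last):
  File "<stdin>", line 2, in <module>
  File "<string>", line 2
    np.set_(lambda *a:0)options(precision=4,suppress=True)
                        ^^^^^^^
SyntaxError: invalid syntax
```

```bash
cat > plan.py <<'E'
# python3 plan.py ; waypoints: x y z yaw(of the base/part x axis; tool y is along it)
from h import *
B=np.array([.6210,-.0328]);BY=.095
def bp(x,y): return B+[np.cos(BY)*x-np.sin(BY)*y,np.sin(BY)*x+np.cos(BY)*y]
def yaw(M): return np.arctan2(M[1,1],M[0,1])
def plan(wps,start=None):
    """wps: list of (x,y,z,yaw). prints each as scaled tool shift + turn, relative to the preceding waypoint"""
    o=r.get_obs(); p=np.array(o["tcp_pos"]) ; M=R.from_rotvec(o["orientation"]).as_matrix()
    print("t %.1f"%o["clock"],"tcp",np.round(p,4),"yaw %.3f"%yaw(M),"w %.4f"%o["grip_width"],"gf %.1f"%o["gripper_force"],"F",np.round(o["contact_force"],1),"j7 %.2f"%o["joints"][6])
    for x,y,z,a in wps:
        d=(a-yaw(M)+np.pi/2)%np.pi-np.pi/2
        N=R.from_euler("z",d).as_matrix()@M
        # straighten to exactly down
        Y=np.array([N[0,1],N[1,1],0]);Y/=np.linalg.norm(Y);Z=np.array([0,0,-1.]);N=np.c_[np.cross(Y,Z),Y,Z]
        s=M.T@(np.array([x,y,z])-p)
        t=R.from_matrix(M.T@N).as_rotvec()
        L=np.linalg.norm(s)
        print("  ->",(round(x,4),round(y,4),round(z,4),round(a,3)),"shift",np.round(s/.25,4).tolist(),"turn",np.round(t/(np.pi/2),4).tolist(),"rows>=%d"%max(np.ceil(L/.0625),np.ceil(np.degrees(np.linalg.norm(t))/10.7)))
        p=np.array([x,y,z]);M=N
E
python3 - <<'E'
from plan import *
g=r.grab_frame("scene"); im=cv2.resize(g["pixels"][:,:,::-1],None,fx=4,fy=4).copy()
q=lambda w,z:tuple(int(v) for v in (proj(g,[*w,z])+.5)*4-.5)
for x,y in [(.07,.2),(.07,-.2),(-.07,-.2),(-.07,.2),(0,.08),(0,0),(0,-.08)]: cv2.circle(im,q(bp(x,y),.045),4,(255,0,255),1)
for w,z in (((.457,-.0393),.052),((.5762,-.3586),.052),((.4402,-.3386),.052),((.4809,.343),.004),((.6405,-.1934),.079),((.579,.1183),.079)): cv2.circle(im,q(w,z),4,(255,0,255),1)
cv2.imwrite("pics/sc.png",cv2.resize(im[440:1160,700:1600],(750,600)))
o=r.get_obs(); print(R.from_rotvec(o["orientation"]).as_matrix())
p=np.array([.6405,-.1934])-B; print("lock local",np.cos(BY)*p[0]+np.sin(BY)*p[1],-np.sin(BY)*p[0]+np.cos(BY)*p[1])
l=np.array([.6405,-.1934])
plan([(.40,.40,.25,BY),(*l,.22,BY),(*l,.10,BY)])
E
```

```text
[[-9.44156879e-01  3.29496263e-01  3.07982745e-05]
 [ 3.29496264e-01  9.44156875e-01  8.73426665e-05]
 [-2.99320475e-07  9.26130958e-05 -9.99999996e-01]]
lock local 0.004178011126017343 -0.16172555216486625
t 1.6 tcp [0.2224 0.6374 0.2313] yaw 1.235 w 0.0854 gf 0.0 F [ 0.6 -0.7 -1.4] j7 -0.08
  -> (0.4, 0.4, 0.25, 0.095) shift [-0.9835, -0.6624, -0.0747] turn [0.0001, -0.0, 0.7258] rows>=7
  -> (np.float64(0.6405), np.float64(-0.1934), 0.22, 0.095) shift [-2.4541, 0.7325, 0.12] turn [0.0, 0.0, -0.0] rows>=11
  -> (np.float64(0.6405), np.float64(-0.1934), 0.1, 0.095) shift [0.0, 0.0, 0.48] turn [0.0, 0.0, 0.0] rows>=2
```

View pics/sc.png

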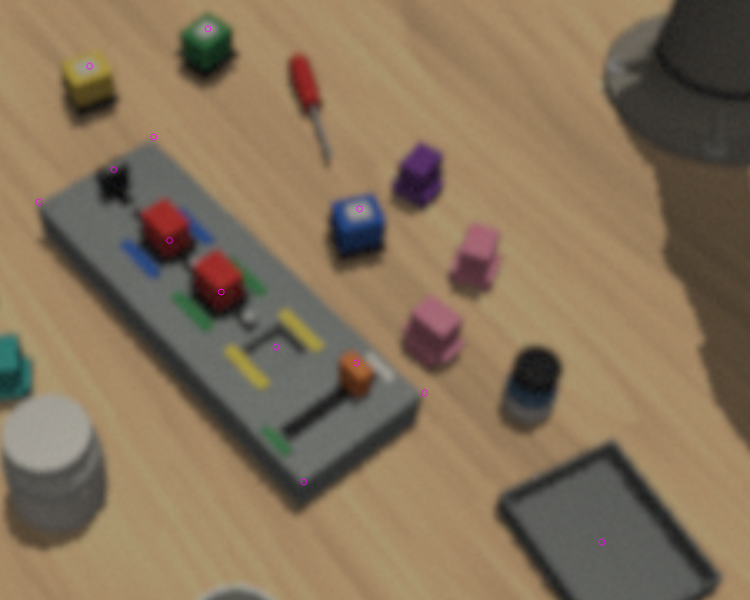

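Overlay checks out: the magenta marks fall on base corners, sockets, relay tops, grips and tray within about 3 mm. Moving on to the lock grip.

```bash
python3 - <<'E'
from plan import *
l=bp(0,-.162);print(l)
plan([(.30,.54,.24,.665),(.40,.40,.24,BY),(.48,.20,.24,BY),(.56,0,.24,BY),(*l,.22,BY),(*l,.13,BY),(*l,.062,BY)])
E
```

```text
[ 0.63636686 -0.19406952]
t 1.6 tcp [0.2224 0.6374 0.2313] yaw 1.235 w 0.0854 gf 0.0 F [ 0.6 -0.7 -1.4] j7 -0.08
  -> (0.3, 0.54, 0.24, 0.665) shift [-0.4213, -0.2654, -0.0347] turn [0.0001, -0.0, 0.3629] rows>=4
  -> (0.4, 0.4, 0.24, 0.095) shift [-0.6875, -0.0308, 0.0] turn [0.0, 0.0, 0.3629] rows>=4
  -> (0.48, 0.2, 0.24, 0.095) shift [-0.8267, 0.2427, 0.0] turn [0.0, 0.0, 0.0] rows>=4
  -> (0.56, 0, 0.24, 0.095) shift [-0.8267, 0.2427, 0.0] turn [0.0, 0.0, 0.0] rows>=4
  -> (np.float64(0.6364), np.float64(-0.1941), 0.22, 0.095) shift [-0.8018, 0.2305, 0.08] turn [0.0, 0.0, 0.0] rows>=4
  -> (np.float64(0.6364), np.float64(-0.1941), 0.13, 0.095) shift [0.0, 0.0, 0.36] turn [0.0, 0.0, 0.0] rows>=2
  -> (np.float64(0.6364), np.float64(-0.1941), 0.062, 0.095) shift [0.0, 0.0, 0.272] turn [0.0, 0.0, 0.0] rows>=2
```

Call:
apply_moves(rows=[[-0.4213,-0.2654,-0.0347,0,0,0.363],[-0.4213,-0.2654,-0.0347,0,0,0.363],[-0.4213,-0.2654,-0.0347,0,0,0.363],[-0.4213,-0.2654,-0.0347,0,0,0.363],[-0.4213,-0.2654,-0.0347,0,0,0.363]], claw=0.75)

```text
clock: 2.22
tcp_pos: [0.2989, 0.5408, 0.2399]
orientation: [-1.367, -2.828, -0.0]
contact_force: [-0.3, 0.4, -0.3]
grip_width: 0.064
gripper_force: 0.0
```

Call:
apply_moves(rows=[[-0.6875,-0.03,0,0,0,0.363],[-0.6875,-0.03,0,0,0,0.363],[-0.6875,-0.03,0,0,0,0.363],[-0.6875,-0.03,0,0,0,0.363],[-0.6875,-0.03,0,0,0,0.363]])

```text
clock: 2.85
tcp_pos: [0.3992, 0.4015, 0.2399]
orientation: [-2.108, -2.328, -0.0]
contact_force: [-0.5, 0.1, 0.7]
grip_width: 0.0637
gripper_force: 0.0
```

Call:
apply_moves(rows=[[-0.8267,0.2427,0,0,0,0],[-0.8267,0.2427,0,0,0,0],[-0.8267,0.2427,0,0,0,0],[-0.8267,0.2427,0,0,0,0],[-0.8267,0.2427,0,0,0,0]])

```text
clock: 3.48
tcp_pos: [0.4805, 0.1997, 0.2401]
orientation: [2.113, 2.325, 0.0]
contact_force: [-0.5, 0.8, 0.0]
grip_width: 0.0639
gripper_force: 0.0
```

Call:
apply_moves(rows=[[-0.8267,0.2427,0,0,0,0],[-0.8267,0.2427,0,0,0,0],[-0.8267,0.2427,0,0,0,0],[-0.8267,0.2427,0,0,0,0],[-0.8267,0.2427,0,0,0,0]])

```text
clock: 4.1
tcp_pos: [0.5608, 0.0005, 0.2397]
orientation: [2.112, 2.325, -0.0]
contact_force: [-0.2, -0.3, 0.3]
grip_width: 0.0642
gripper_force: 0.0
```

Call:
apply_moves(rows=[[-0.8,0.23,0.08,0,0,0],[-0.8,0.23,0.08,0,0,0],[-0.8,0.23,0.08,0,0,0],[-0.8,0.23,0.08,0,0,0],[-0.8,0.23,0.08,0,0,0]])

```text
clock: 4.72
tcp_pos: [0.6367, -0.192, 0.2191]
orientation: [-2.111, -2.325, 0.0]
contact_force: [-0.5, 0.7, 0.5]
grip_width: 0.0643
gripper_force: 0.0
```

```bash
python3 - <<'E'
from plan import *
l=bp(0,-.162)
plan([(*l,.13,BY),(*l,.058,BY)])
E
```

```text
t 4.7 tcp [ 0.6367 -0.192   0.2191] yaw 0.096 w 0.0643 gf 0.0 F [-0.5  0.7  0.5] j7 0.55
  -> (np.float64(0.6364), np.float64(-0.1941), 0.13, 0.095) shift [-0.0086, -0.0019, 0.3562] turn [-0.0007, -0.0007, 0.0008] rows>=2
  -> (np.float64(0.6364), np.float64(-0.1941), 0.058, 0.095) shift [0.0, 0.0, 0.288] turn [0.0, 0.0, 0.0] rows>=2
```

Call:
apply_moves(rows=[[-0.004,0,0.2,0,0,0],[-0.004,0,0.4,0,0,0],[-0.004,0,0.56,0,0,0],[-0.004,0,0.64,0,0,0],[-0.004,0,0.676,0,0,0]])

```text
clock: 5.35
tcp_pos: [0.6366, -0.1922, 0.0505]
orientation: [-2.11, -2.326, -0.001]
contact_force: [-0.1, -0.8, -0.0]
grip_width: 0.0639
gripper_force: 0.0
```

Call:
apply_moves(rows=[[0,0,0,0,0,0],[0,0,0,0,0,0],[0,0,0,0,0,0],[0,0,0,0,0,0],[0,0,0,0,0,0]], claw=0.0, newtons=40)

```text
clock: 5.98
tcp_pos: [0.6389, -0.1946, 0.053]
orientation: [2.11, 2.321, 0.005]
contact_force: [5.7, 0.3, 1.6]
grip_width: 0.029
gripper_force: 45.2
```

Call:
apply_moves(rows=[[-0.02,0,0,0,0,0],[-0.04,0,0,0,0,0],[-0.06,0,0,0,0,0],[-0.08,0,0,0,0,0],[-0.09,0,0,0,0,0]])

```text
clock: 6.6
tcp_pos: [0.6399, -0.2051, 0.0526]
orientation: [-2.098, -2.322, -0.017]
contact_force: [-8.2, 31.1, 23.6]
grip_width: 0.0287
gripper_force: 48.3
```

Call:
apply_moves(rows=[[-0.01,0,0,0,0,0],[-0.01,0,0,0,0,0],[-0.01,0,0,0,0,0]])

```text
clock: 6.98
tcp_pos: [0.64, -0.2053, 0.0525]
orientation: [-2.095, -2.321, -0.019]
contact_force: [-7.4, 31.8, 23.5]
grip_width: 0.0291
gripper_force: 48.6
```

```bash
python3 - <<'E'
from plan import *
plan([])
E
```

```text
t 7.0 tcp [ 0.64   -0.2053  0.0525] yaw 0.102 w 0.0291 gf 48.6 F [-7.4 31.8 23.5] j7 0.67
```

Call:
apply_moves(rows=[[0.05,0,0,0,0,0],[0.05,0,-0.02,0,0,0],[0.05,0,-0.02,0,0,0]], claw=0.75)

```text
clock: 7.35
tcp_pos: [0.6372, -0.209, 0.0567]
orientation: [2.115, 2.321, -0.001]
contact_force: [-0.9, 0.6, 0.1]
grip_width: 0.0644
gripper_force: 0.0
```

Call:
apply_moves(rows=[[0,0,-0.3,0,0,0],[0,0,-0.6,0,0,0],[0,-0.4,-0.6,0,0,0],[0,-0.8,-0.6,0,0,0],[0,-0.8,-0.6,0,0,0]])

```text
clock: 7.98
tcp_pos: [0.4506, -0.2263, 0.2052]
orientation: [2.116, 2.321, -0.001]
contact_force: [0.2, 0.0, 0.8]
grip_width: 0.0642
gripper_force: 0.0
```

```bash
python3 - <<'E'
from plan import *
plan([])
f=r.grab_frame("top"); np.savez("f1.npz",**f)
im=f["pixels"][:,:,::-1]; a=np.load("f0.npz")["pixels"][:,:,::-1]
o=np.vstack([cv2.resize(i[160:225,235:340],None,fx=4.5,fy=4.5,interpolation=cv2.INTER_CUBIC) for i in(a,im)])
cv2.imwrite("pics/l1.png",cv2.convertScaleAbs(o,alpha=1.4))
E
```

```text
t 8.0 tcp [ 0.4506 -0.2263  0.2052] yaw 0.092 w 0.0642 gf 0.0 F [0.2 0.  0.8] j7 0.63
```

View pics/l1.png

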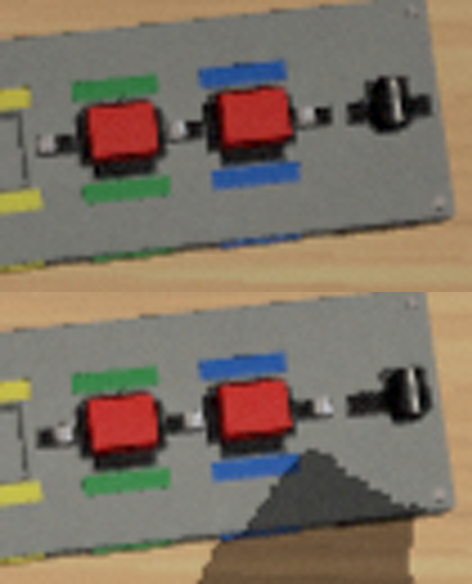

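```bash
python3 - <<'E'
from plan import *
l=(.6400,-.2055)
plan([(*l,.205,BY),(*l,.058,BY)])
E
```

```text
t 8.0 tcp [ 0.4404 -0.2276  0.2039] yaw 0.085 w 0.0640 gf 0.0 F [-9.3  0.3 -1.9] j7 0.63
  -> (0.64, -0.2055, 0.205, 0.095) shift [0.0203, 0.8029, -0.0099] turn [-0.0044, -0.0025, -0.0065] rows>=4
  -> (0.64, -0.2055, 0.058, 0.095) shift [0.0, 0.0, 0.588] turn [0.0, 0.0, 0.0] rows>=3
```

Call:
apply_moves(rows=[[0.02,0.25,0,0,0,0],[0.02,0.5,0,0,0,0],[0.02,0.75,0,0,0,0],[0.02,0.803,0,0,0,0],[0.02,0.803,0,0,0,0]])

```text
clock: 8.65
tcp_pos: [0.6521, -0.2018, 0.2041]
orientation: [-2.115, -2.323, 0.003]
contact_force: [-0.2, 0.2, -0.3]
grip_width: 0.0638
gripper_force: 0.0
```

Call:
apply_moves(rows=[[0,0,0.2,0,0,0],[0,0,0.4,0,0,0],[0,0,0.55,0,0,0],[0,0,0.588,0,0,0],[0,0,0.588,0,0,0]])

```text
clock: 9.28
tcp_pos: [0.6516, -0.2017, 0.0588]
orientation: [2.115, 2.322, -0.001]
contact_force: [-0.6, 0.5, -0.0]
grip_width: 0.0638
gripper_force: 0.0
```

Call:
apply_moves(rows=[[0,0,0,0,0,0],[0,0,0,0,0,0],[0,0,0,0,0,0],[0,0,0,0,0,0],[0,0,0,0,0,0]], claw=0.0, newtons=50)

```text
clock: 9.9
tcp_pos: [0.6402, -0.2037, 0.0599]
orientation: [-2.109, -2.305, 0.018]
contact_force: [-35.8, 2.6, 30.8]
grip_width: 0.0289
gripper_force: 47.4
```

Call:
apply_moves(rows=[[-0.01,0,0,0,0,0],[-0.02,0,0,0,0,0],[-0.03,0,0,0,0,0],[-0.04,0,0,0,0,0],[-0.04,0,0,0,0,0]])

```text
clock: 10.52
tcp_pos: [0.6403, -0.2039, 0.0598]
orientation: [-2.095, -2.3, 0.007]
contact_force: [-43.9, 22.7, 44.4]
grip_width: 0.0292
gripper_force: 49.6
```

Call:
apply_moves(rows=[[0,-0.02,0,0,0,0],[0,-0.046,0,0,0,0],[-0.01,-0.046,0,0,0,0],[-0.02,-0.046,0,0,0,0],[-0.02,-0.046,0,0,0,0]])

```text
clock: 11.15
tcp_pos: [0.6399, -0.2041, 0.0599]
orientation: [-2.094, -2.316, -0.013]
contact_force: [-16.9, 28.4, 25.0]
grip_width: 0.0284
gripper_force: 50.7
```

Call:
apply_moves(rows=[[-0.01,0,0,0,0,0],[-0.02,0,0,0,0,0],[-0.02,0,0,0,0,0]])

```text
clock: 11.52
tcp_pos: [0.6399, -0.2042, 0.0598]
orientation: [-2.087, -2.313, -0.018]
contact_force: [-21.2, 37.4, 33.1]
grip_width: 0.0289
gripper_force: 51.6
```

Call:
apply_moves(rows=[[0.07,0,0,0,0,0],[0.07,0,0,0,0,0],[0.07,0,0,0,0,0],[0.07,0,0,0,0,0]], claw=0.75)

```text
clock: 12.02
tcp_pos: [0.6411, -0.2059, 0.0582]
orientation: [2.115, 2.321, -0.001]
contact_force: [-1.1, -1.1, 0.2]
grip_width: 0.0641
gripper_force: 0.0
```

Call:
apply_moves(rows=[[0,0,-0.25,0,0,0],[0,0,-0.5,0,0,0],[0,-0.25,-0.6,0,0,0],[0,-0.5,-0.6,0,0,0],[0,-0.75,-0.6,0,0,0]])

```text
clock: 12.65
tcp_pos: [0.4571, -0.2228, 0.2084]
orientation: [2.115, 2.321, 0.0]
contact_force: [-0.3, -0.7, -0.4]
grip_width: 0.0638
gripper_force: 0.0
```

Call:
apply_moves(rows=[[0,0,0,0,0,0],[0,0,0,0,0,0]])

```text
clock: 12.9
tcp_pos: [0.4596, -0.222, 0.2084]
orientation: [2.114, 2.322, 0.001]
contact_force: [1.1, -0.2, 1.6]
grip_width: 0.0638
gripper_force: 0.0
```

```bash
python3 - <<'E'
from plan import *
plan([])
f=r.grab_frame("top"); g=r.grab_frame("scene"); np.savez("f1.npz",**f)
im=f["pixels"][:,:,::-1]; a=np.load("f0.npz")["pixels"][:,:,::-1]
o=np.vstack([cv2.resize(i[172:205,240:340],None,fx=8,fy=8,interpolation=cv2.INTER_CUBIC) for i in(a,im)])
cv2.imwrite("pics/l2.png",cv2.convertScaleAbs(o,alpha=1.6))
# predicted hook-tip pixels in crop for slide open/locked
for s in (0,.016):
  for y in (.08,0,-.08):
    w=bp(.0025,y-.039+s); p=proj(f,[*w,.058]); print(s,y,((p-[240,172]+.5)*8).round())
  w=bp(.0025,-.172+s); print("grip top",((proj(f,[*w,.079])-[240,172]+.5)*8).round())
E
```

```text
t 12.9 tcp [ 0.4596 -0.222   0.2084] yaw 0.094 w 0.0638 gf 0.0 F [ 1.1 -0.2  1.6] j7 0.62
0 0.08 [ 59. 152.]
0 0 [290. 127.]
0 -0.08 [520. 102.]
grip top [684.  75.]
0.016 0.08 [ 12. 157.]
0.016 0 [244. 132.]
0.016 -0.08 [474. 107.]
grip top [637.  80.]
```

View pics/l2.png

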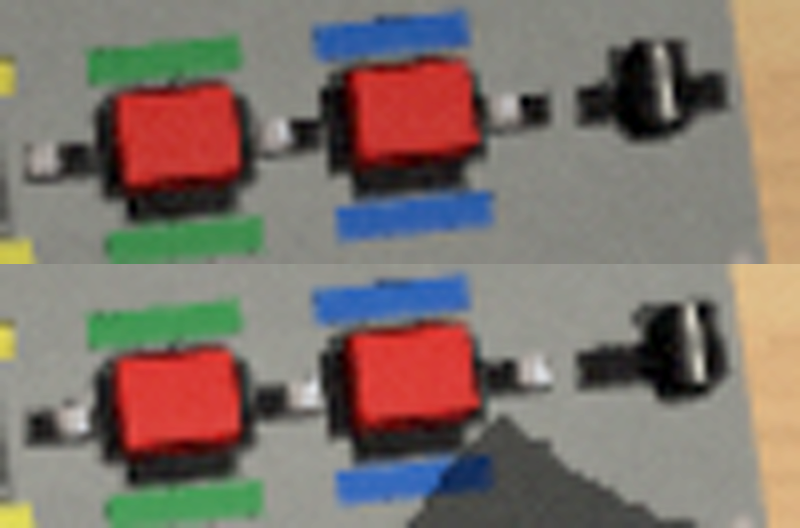

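```bash
sed -i 's/^B=.*/B=np.array([.6235,-.0326]);BY=.095/' plan.py; python3 - <<'E'
from plan import *
l=bp(0,-.08);print(l)
plan([(*l,.208,BY),(*l,.052,BY)])
f=dict(np.load("f1.npz"))
print("red tops", [ (at_z(f,(240+(x+.5)/8-.5,172+(y+.5)/8-.5),.083)-0)[:2] for x,y in((180,137),(413,110))], bp(0,0),bp(0,-.08))
E
```

```text
[ 0.63108857 -0.11223927]
t 13.0 tcp [ 0.4605 -0.2217  0.2082] yaw 0.095 w 0.0645 gf 0.0 F [-0.3 -1.2 -0.5] j7 0.62
  -> (np.float64(0.6311), np.float64(-0.1122), 0.208, 0.095) shift [0.3708, 0.7208, 0.0012] turn [0.0006, 0.0007, 0.0003] rows>=4
  -> (np.float64(0.6311), np.float64(-0.1122), 0.052, 0.095) shift [0.0, 0.0, 0.624] turn [0.0, 0.0, 0.0] rows>=3
red tops [array([ 0.62004248, -0.0325793 ]), array([ 0.6281946 , -0.11122676])] [ 0.6235 -0.0326] [ 0.63108857 -0.11223927]
```

Call:
apply_moves(rows=[[0.1,0.2,0,0,0,0],[0.2,0.4,0,0,0,0],[0.3,0.6,0,0,0,0],[0.37,0.715,0,0,0,0],[0.37,0.715,0,0,0,0]])

```text
clock: 13.62
tcp_pos: [0.6313, -0.1088, 0.2066]
orientation: [2.107, 2.331, -0.0]
contact_force: [-1.1, 0.2, -0.3]
grip_width: 0.0639
gripper_force: 0.0
```

Call:
apply_moves(rows=[[0,0,0.2,0,0,0],[0,0,0.4,0,0,0],[0,0,0.55,0,0,0],[0,0,0.624,0,0,0],[0,0,0.624,0,0,0]])

```text
clock: 14.25
tcp_pos: [0.6275, -0.113, 0.0511]
orientation: [-2.114, -2.323, 0.002]
contact_force: [-0.1, 0.6, 0.2]
grip_width: 0.0639
gripper_force: 0.0
```

Call:
apply_moves(rows=[[0,0,0,0,0,0],[0,0,0,0,0,0],[0,0,0,0,0,0],[0,0,0,0,0,0],[0,0,0,0,0,0]], claw=0.0, newtons=60)

```text
clock: 14.88
tcp_pos: [0.6303, -0.1127, 0.054]
orientation: [2.111, 2.321, 0.005]
contact_force: [2.1, 0.7, 7.2]
grip_width: 0.0292
gripper_force: 62.0
```

```bash
python3 - <<'E'
from plan import *
plan([])
E
```

```text
t 14.9 tcp [ 0.6303 -0.1127  0.054 ] yaw 0.095 w 0.0292 gf 62.0 F [2.1 0.7 7.2] j7 0.52
```

Call:
apply_moves(rows=[[0,0,-0.03,0,0,0],[0,0,-0.07,0,0,0],[0,0,-0.2,0,0,0],[0,0,-0.4,0,0,0],[0,0,-0.58,0,0,0]])

```text
clock: 15.5
tcp_pos: [0.6271, -0.1125, 0.1982]
orientation: [-2.113, -2.323, 0.002]
contact_force: [0.5, 0.3, -1.0]
grip_width: 0.0293
gripper_force: 61.6
```

Call:
apply_moves(rows=[[0,0,0,0,0,0],[0,0,0,0,0,0]])

```text
clock: 15.75
tcp_pos: [0.627, -0.1121, 0.1961]
orientation: [-2.113, -2.323, 0.001]
contact_force: [0.6, 0.2, -1.2]
grip_width: 0.0292
gripper_force: 39.6
```

```bash
python3 - <<'E'
from plan import *
t=(.4781,.3092);TY=-.1127
plan([(.55,.1,.198,BY),(*t,.198,TY),(*t,.07,TY),(*t,.03,TY)])
E
```

```text
t 15.8 tcp [ 0.627  -0.1121  0.1961] yaw 0.095 w 0.0292 gf 39.6 F [ 0.6  0.2 -1.2] j7 0.44
  -> (0.55, 0.1, 0.198, 0.095) shift [0.8738, -0.2264, -0.0062] turn [-0.0011, -0.0006, -0.0002] rows>=4
  -> (0.4781, 0.3092, 0.198, -0.113) shift [0.8603, -0.2069, 0.0] turn [0.0, 0.0, 0.1322] rows>=4
  -> (0.4781, 0.3092, 0.07, -0.113) shift [0.0, 0.0, 0.512] turn [0.0, 0.0, 0.0] rows>=3
  -> (0.4781, 0.3092, 0.03, -0.113) shift [0.0, 0.0, 0.16] turn [0.0, 0.0, 0.0] rows>=1
```

Call:
apply_moves(rows=[[0,0,0,0,0,0],[0,0,0,0,0,0],[0,0,0,0,0,0]])

```text
clock: 16.12
tcp_pos: [0.6277, -0.1126, 0.1962]
orientation: [-2.114, -2.323, 0.001]
contact_force: [-0.3, -0.7, -1.3]
grip_width: 0.029
gripper_force: 65.0
```

Call:
apply_moves(rows=[[0.2,-0.05,0,0,0,0],[0.4,-0.1,0,0,0,0],[0.6,-0.15,0,0,0,0],[0.8,-0.21,0,0,0,0],[0.874,-0.226,0,0,0,0]])

```text
clock: 16.75
tcp_pos: [0.5497, 0.1035, 0.1966]
orientation: [-2.107, -2.328, -0.0]
contact_force: [0.5, -0.0, -1.6]
grip_width: 0.029
gripper_force: 65.2
```

Call:
apply_moves(rows=[[0.2,-0.05,0,0,0,0.03],[0.4,-0.1,0,0,0,0.06],[0.6,-0.15,0,0,0,0.1],[0.8,-0.2,0,0,0,0.132],[0.86,-0.207,0,0,0,0.132]])

```text
clock: 17.38
tcp_pos: [0.4773, 0.313, 0.1966]
orientation: [-2.336, -2.099, 0.0]
contact_force: [-0.1, -0.1, -1.6]
grip_width: 0.029
gripper_force: 65.3
```

Call:
apply_moves(rows=[[0,0,0,0,0,0],[0,0,0,0,0,0]])

```text
clock: 17.62
tcp_pos: [0.4802, 0.3066, 0.1969]
orientation: [2.345, 2.089, -0.001]
contact_force: [-0.2, -1.2, -1.5]
grip_width: 0.029
gripper_force: 65.3
```

```bash
python3 - <<'E'
from plan import *
t=(.4781,.3092);TY=-.1127
f=r.grab_frame("top");save(f,"p1",1.5)
g=r.grab_frame("scene");
im=np.hstack([f["pixels"][:,:,::-1][100:356,20:260],g["pixels"][:,:,::-1][60:316,200:440]]);cv2.imwrite("pics/p1.png",cv2.convertScaleAbs(cv2.resize(im,None,fx=1.6,fy=1.6),alpha=1.3))
plan([(*t,.07,TY),(*t,.03,TY)])
E
```

```text
t 17.7 tcp [0.4802 0.3067 0.197 ] yaw -0.116 w 0.0287 gf 65.3 F [ 0.4  0.2 -1.9] j7 -0.57
  -> (0.4781, 0.3092, 0.07, -0.113) shift [0.0092, -0.0098, 0.5081] turn [0.0002, 0.0003, -0.0021] rows>=3
  -> (0.4781, 0.3092, 0.03, -0.113) shift [0.0, 0.0, 0.16] turn [0.0, 0.0, 0.0] rows>=1
```

View pics/p1.png

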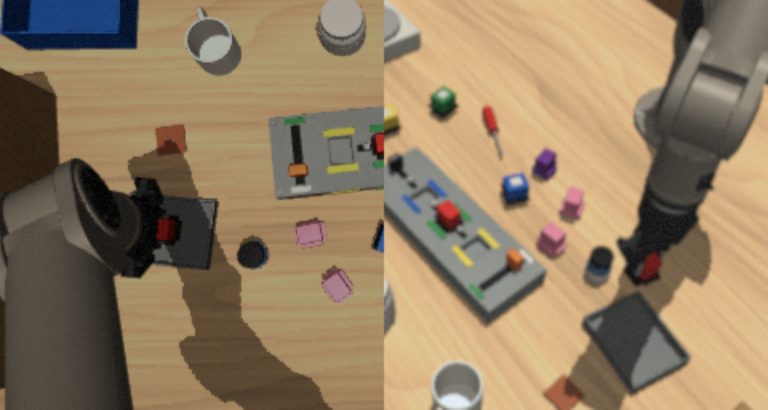

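The plug is held over the tray and the blue socket is empty; grip force recovered after a brief slackening. Lowering now.

Call:
apply_moves(rows=[[0.009,-0.009,0.15,0,0,0],[0.009,-0.009,0.3,0,0,0],[0.009,-0.009,0.45,0,0,0],[0.009,-0.009,0.55,0,0,0],[0.009,-0.009,0.6,0,0,0]])

```text
clock: 18.35
tcp_pos: [0.4774, 0.3097, 0.0458]
orientation: [2.345, 2.09, -0.003]
contact_force: [0.1, -0.2, -0.6]
grip_width: 0.0288
gripper_force: 65.4
```

Call:
apply_moves(rows=[[0,0,0.02,0,0,0],[0,0,0.04,0,0,0],[0,0,0.05,0,0,0],[0,0,0.06,0,0,0],[0,0,0.06,0,0,0]])

```text
clock: 18.98
tcp_pos: [0.4774, 0.3114, 0.032]
orientation: [-2.343, -2.093, -0.0]
contact_force: [-0.1, -0.1, -2.1]
grip_width: 0.0292
gripper_force: 65.4
```

Call:
apply_moves(rows=[[0,0,0.01,0,0,0],[0,0,0.015,0,0,0],[0,0,0.02,0,0,0],[0,0,0.022,0,0,0],[0,0,0.022,0,0,0]])

```text
clock: 19.6
tcp_pos: [0.4774, 0.3113, 0.0269]
orientation: [-2.343, -2.092, -0.0]
contact_force: [-1.3, -2.1, 4.1]
grip_width: 0.0293
gripper_force: 66.3
```

Call:
apply_moves(rows=[[0,0,0,0,0,0],[0,0,0,0,0,0],[0,0,0,0,0,0],[0,0,-0.2,0,0,0],[0,0,-0.6,0,0,0]], claw=0.6)

```text
clock: 20.23
tcp_pos: [0.4765, 0.3107, 0.139]
orientation: [2.343, 2.093, -0.005]
contact_force: [1.0, 0.8, 0.2]
grip_width: 0.0514
gripper_force: 0.0
```

Call:
apply_moves(rows=[[0,0,-0.05,0,0,0],[0,0,-0.05,0,0,0],[0,0,-0.05,0,0,0]])

```text
clock: 20.6
tcp_pos: [0.4763, 0.3108, 0.1498]
orientation: [-2.343, -2.093, 0.004]
contact_force: [-0.2, -0.1, 0.1]
grip_width: 0.0516
gripper_force: 0.0
```

```bash
python3 - <<'E'
from plan import *
l=bp(0,0)
plan([(.55,.13,.2,BY),(*l,.2,BY),(*l,.052,BY)])
E
```

```text
t 20.6 tcp [0.4763 0.3108 0.1498] yaw -0.112 w 0.0516 gf 0.0 F [-0.2 -0.1  0.1] j7 -0.54
  -> (0.55, 0.13, 0.2, 0.095) shift [-0.6859, 0.3737, -0.2001] turn [-0.0014, 0.0011, -0.1321] rows>=4
  -> (np.float64(0.6235), np.float64(-0.0326), 0.2, 0.095) shift [-0.6754, 0.231, 0.0] turn [0.0, 0.0, 0.0] rows>=3
  -> (np.float64(0.6235), np.float64(-0.0326), 0.052, 0.095) shift [0.0, 0.0, 0.592] turn [0.0, 0.0, 0.0] rows>=3
```

Call:
apply_moves(rows=[[-0.15,0.08,-0.1,0,0,-0.03],[-0.35,0.18,-0.2,0,0,-0.07],[-0.55,0.3,-0.2,0,0,-0.11],[-0.686,0.374,-0.2,0,0,-0.132],[-0.686,0.374,-0.2,0,0,-0.132]])

```text
clock: 21.22
tcp_pos: [0.5512, 0.1259, 0.2]
orientation: [2.121, 2.317, -0.005]
contact_force: [-0.7, -0.0, -0.2]
grip_width: 0.0514
gripper_force: 0.0
```

Call:
apply_moves(rows=[[-0.2,0.07,0,0,0,0],[-0.4,0.14,0,0,0,0],[-0.6,0.2,0,0,0,0],[-0.675,0.231,0,0,0,0],[-0.675,0.231,0,0,0,0]])

```text
clock: 21.85
tcp_pos: [0.6241, -0.0324, 0.2001]
orientation: [-2.115, -2.321, 0.002]
contact_force: [-0.3, 1.3, -0.4]
grip_width: 0.0512
gripper_force: 0.0
```

Call:
apply_moves(rows=[[0,0,0.1,0,0,0],[0,0,0.2,0,0,0],[0,0,0.2,0,0,0]])

```text
clock: 22.22
tcp_pos: [0.6223, -0.0288, 0.149]
orientation: [-2.107, -2.324, 0.004]
contact_force: [-0.3, -0.3, -0.1]
grip_width: 0.0514
gripper_force: 0.0
```

```bash
sed -i 's/^B=.*/B=np.array([.6230,-.0326]);BY=.095/' plan.py; python3 - <<'E'
from plan import *
l=bp(0,0)
plan([(*l,.052,BY)])
E
```

```text
t 22.2 tcp [ 0.6223 -0.0288  0.149 ] yaw 0.098 w 0.0514 gf 0.0 F [-0.3 -0.3 -0.1] j7 0.33
  -> (np.float64(0.623), np.float64(-0.0326), 0.052, 0.095) shift [-0.0162, 0.0032, 0.3881] turn [-0.0033, -0.0011, 0.002] rows>=2
```

Call:
apply_moves(rows=[[-0.008,0.003,0.15,0,0,0],[-0.008,0.003,0.3,0,0,0],[-0.008,0.003,0.36,0,0,0],[-0.008,0.003,0.388,0,0,0],[-0.008,0.003,0.388,0,0,0]])

```text
clock: 22.85
tcp_pos: [0.626, -0.0338, 0.0553]
orientation: [2.113, 2.324, 0.001]
contact_force: [1.0, 0.3, 0.4]
grip_width: 0.0513
gripper_force: 0.0
```

Call:
apply_moves(rows=[[0,0,0,0,0,0],[0,0,0,0,0,0],[0,0,0,0,0,0],[0,0,0,0,0,0],[0,0,0,0,0,0]], claw=0.0, newtons=60)

```text
clock: 23.48
tcp_pos: [0.6247, -0.0343, 0.0558]
orientation: [-2.113, -2.323, 0.0]
contact_force: [-4.4, 0.2, 6.7]
grip_width: 0.029
gripper_force: 61.0
```

```bash
python3 - <<'E'
from plan import *
plan([])
E
```

```text
t 23.5 tcp [ 0.6247 -0.0343  0.0558] yaw 0.094 w 0.0290 gf 61.0 F [-4.4  0.2  6.7] j7 0.40
```

Call:
apply_moves(rows=[[0,0,-0.03,0,0,0],[0,0,-0.07,0,0,0],[0,0,-0.2,0,0,0],[0,0,-0.4,0,0,0],[0,0,-0.58,0,0,0]])

```text
clock: 24.1
tcp_pos: [0.626, -0.0343, 0.2021]
orientation: [2.113, 2.322, 0.002]
contact_force: [0.8, -1.2, -2.0]
grip_width: 0.0289
gripper_force: 59.7
```

Call:
apply_moves(rows=[[0,0,0,0,0,0],[0,0,0,0,0,0],[0,0,0,0,0,0]])

```text
clock: 24.48
tcp_pos: [0.6245, -0.0339, 0.1981]
orientation: [-2.113, -2.323, 0.003]
contact_force: [0.1, -0.4, -1.0]
grip_width: 0.0294
gripper_force: 59.9
```

```bash
python3 - <<'E'
from plan import *
t=(.4857,.3768);TY=-.1127
plan([(.55,.16,.198,BY),(*t,.198,TY),(*t,.07,TY),(*t,.03,TY)])
E
```

```text
t 24.5 tcp [ 0.6245 -0.0339  0.1981] yaw 0.095 w 0.0294 gf 59.9 F [ 0.1 -0.4 -1. ] j7 0.31
  -> (0.55, 0.16, 0.198, 0.095) shift [0.8003, -0.2234, 0.001] turn [-0.0015, -0.0001, -0.0002] rows>=4
  -> (0.4857, 0.3768, 0.198, -0.113) shift [0.8877, -0.1738, 0.0] turn [0.0, 0.0, 0.1322] rows>=4
  -> (0.4857, 0.3768, 0.07, -0.113) shift [0.0, 0.0, 0.512] turn [0.0, 0.0, 0.0] rows>=3
  -> (0.4857, 0.3768, 0.03, -0.113) shift [0.0, 0.0, 0.16] turn [0.0, 0.0, 0.0] rows>=1
```

Call:
apply_moves(rows=[[0.2,-0.05,0,0,0,0],[0.4,-0.1,0,0,0,0],[0.6,-0.16,0,0,0,0],[0.8,-0.223,0,0,0,0],[0.8,-0.223,0,0,0,0]])

```text
clock: 25.1
tcp_pos: [0.5484, 0.1652, 0.1979]
orientation: [-2.102, -2.331, 0.002]
contact_force: [0.4, -0.5, -1.1]
grip_width: 0.0289
gripper_force: 59.8
```

Call:
apply_moves(rows=[[0.2,-0.05,0,0,0,0.03],[0.4,-0.1,0,0,0,0.06],[0.6,-0.13,0,0,0,0.1],[0.8,-0.16,0,0,0,0.132],[0.888,-0.174,0,0,0,0.132]])

```text
clock: 25.72
tcp_pos: [0.4854, 0.3792, 0.1982]
orientation: [-2.339, -2.096, 0.002]
contact_force: [-0.2, 0.0, -1.3]
grip_width: 0.0295
gripper_force: 59.8
```

Call:
apply_moves(rows=[[0,0,0,0,0,0],[0,0,0,0,0,0],[0,0,0,0,0,0],[0,0,0,0,0,0]])

```text
clock: 26.22
tcp_pos: [0.4873, 0.3753, 0.1996]
orientation: [2.345, 2.09, 0.0]
contact_force: [-0.6, 0.0, -1.7]
grip_width: 0.029
gripper_force: 59.8
```

```bash
python3 - <<'E'
from plan import *
t=(.4857,.3768);TY=-.1127
plan([(*t,.05,TY),(*t,.0285,TY)])
E
```

```text
t 26.2 tcp [0.4873 0.3753 0.1996] yaw -0.115 w 0.0290 gf 59.8 F [-0.6  0.  -1.7] j7 -0.63
  -> (0.4857, 0.3768, 0.05, -0.113) shift [0.005, -0.0073, 0.5984] turn [0.0001, 0.0, -0.0013] rows>=3
  -> (0.4857, 0.3768, 0.0285, -0.113) shift [0.0, 0.0, 0.086] turn [0.0, 0.0, 0.0] rows>=1
```

Call:
apply_moves(rows=[[0.004,-0.006,0.15,0,0,0],[0.004,-0.006,0.3,0,0,0],[0.004,-0.006,0.45,0,0,0],[0.004,-0.006,0.55,0,0,0],[0.004,-0.006,0.6,0,0,0]])

```text
clock: 26.85
tcp_pos: [0.485, 0.377, 0.0482]
orientation: [2.344, 2.092, -0.003]
contact_force: [0.6, 0.2, -0.9]
grip_width: 0.0292
gripper_force: 59.9
```

Call:
apply_moves(rows=[[0,0,0.02,0,0,0],[0,0,0.04,0,0,0],[0,0,0.06,0,0,0],[0,0,0.08,0,0,0],[0,0,0.086,0,0,0]])

```text
clock: 27.48
tcp_pos: [0.4854, 0.378, 0.0287]
orientation: [-2.343, -2.092, -0.0]
contact_force: [-6.4, -2.9, 16.8]
grip_width: 0.029
gripper_force: 62.1
```

Call:
apply_moves(rows=[[0,0,0,0,0,0],[0,0,0,0,0,0]])

```text
clock: 27.72
tcp_pos: [0.4854, 0.3779, 0.0288]
orientation: [-2.343, -2.092, -0.0]
contact_force: [-2.3, -2.1, 5.9]
grip_width: 0.0292
gripper_force: 60.7
```

Contact on the tray floor; release and look at the whole scene.

Call:
apply_moves(rows=[[0,0,0,0,0,0],[0,0,0,0,0,0],[0,0,0,0,0,0],[0,0,-0.2,0,0,0],[0,0,-0.4,0,0,0]], claw=0.6)

```text
clock: 28.35
tcp_pos: [0.485, 0.3774, 0.1285]
orientation: [2.343, 2.092, -0.002]
contact_force: [1.4, 1.0, 0.3]
grip_width: 0.0514
gripper_force: 0.0
```

Call:
apply_moves(rows=[[-0.2,0,-0.2,0,0,0],[-0.4,0,-0.4,0,0,0],[-0.6,-0.1,-0.4,0,0,0],[-0.8,-0.1,-0.4,0,0,0],[-1,-0.1,-0.4,0,0,0]])

```text
clock: 28.98
tcp_pos: [0.4318, 0.1304, 0.2282]
orientation: [-2.343, -2.092, -0.002]
contact_force: [-0.1, -0.7, 0.7]
grip_width: 0.0513
gripper_force: 0.0
```

Call:
apply_moves(rows=[[0,0,0,0,0,0],[0,0,0,0,0,0],[0,0,0,0,0,0]], claw=0.9)

```text
clock: 29.35
tcp_pos: [0.4326, 0.1334, 0.2279]
orientation: [2.341, 2.095, 0.0]
contact_force: [-0.5, 0.1, -0.6]
grip_width: 0.0768
gripper_force: 0.0
```

```bash
cat > look.py <<'E'
from plan import *
import sys
plan([])
f=r.grab_frame("top"); g=r.grab_frame("scene")
np.savez("f2.npz",**f)
cv2.imwrite("pics/%s.png"%sys.argv[1],cv2.convertScaleAbs(np.vstack([cv2.resize(i["pixels"][a:b,c:d,::-1],(800,300),interpolation=cv2.INTER_CUBIC) for i,a,b,c,d in((f,150,285,70,430),(g,105,300,80,600))]) if 0 else cv2.resize(f["pixels"][145:295,60:440,::-1],None,fx=2.1,fy=2.1,interpolation=cv2.INTER_CUBIC),alpha=1.3))
for n in("blue","green","yellow"):
    L=[r.landmark_of(i,"relay_%s_mid"%n) for i in(f,g)]
    print(n,[(at_z(f,d["point"],.026)[:2].round(3),round(d["conf"],2)) for d in L[0]],[(at_z(g,d["point"],.026)[:2].round(3),round(d["conf"],2)) for d in L[1]])
h=cv2.cvtColor(f["pixels"],cv2.COLOR_RGB2HSV)
E
python3 look.py t1
```

```text
t 29.4 tcp [0.4326 0.1334 0.2279] yaw -0.111 w 0.0768 gf 0.0 F [-0.5  0.1 -0.6] j7 -0.44
blue [(array([ 0.643, -0.222]), 0.58)] [(array([ 0.451, -0.038]), 0.63)]
green [(array([ 0.447, -0.34 ]), 0.62)] [(array([ 0.435, -0.36 ]), 0.83)]
yellow [] [(array([ 0.581, -0.37 ]), 0.8), (array([0.467, 0.313]), 0.74)]
```

View pics/t1.png

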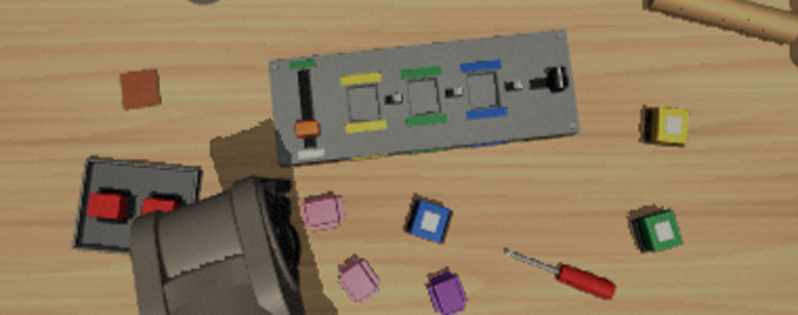

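Both plugs stand side by side in the tray (108,207 and 158,208), and all three sockets are empty. The relays are unmoved. Measuring their white tops accurately.

```bash
cat > rel.py <<'E'
from plan import *
def relay(f,xy,z=.052):
    c=proj(f,[*xy,z]); x0,y0=(c-14).astype(int); im=f["pixels"][y0:y0+28,x0:x0+28]
    im=cv2.resize(im,None,fx=8,fy=8,interpolation=cv2.INTER_CUBIC)
    h=cv2.cvtColor(im,cv2.COLOR_RGB2HSV); m=((h[...,1]<60)&(h[...,2]>110)).astype(np.uint8)
    n,l,s,ce=cv2.connectedComponentsWithStats(m)
    if n<2: return None
    k=1+np.argmax(s[1:,4]); p=(ce[k]+.5)/8-.5+[x0,y0]
    rc=cv2.minAreaRect(np.argwhere(l==k)[:,::-1].astype(np.float32))
    return at_z(f,p,z)[:2].round(4),s[k,4],rc[1],rc[2]
if __name__=="__main__":
    f=dict(np.load("f2.npz"))
    for n,xy in(("blue",(.457,-.039)),("yellow",(.576,-.359)),("green",(.440,-.339))): print(n,relay(f,xy))
    b=(.459,-.0393);
    plan([(.46,.04,.228,-.23),(*b,.2,-.349),(*b,.1,-.349)])
E
python3 rel.py
```

```text
blue (array([ 0.4571, -0.0371]), np.int32(3901), (60.715728759765625, 69.88633728027344), 18.434947967529297)
yellow (array([ 0.5774, -0.3598]), np.int32(3288), (55.4235725402832, 63.48337173461914), 5.710593223571777)
green (array([ 0.4396, -0.3392]), np.int32(4145), (72.10675048828125, 62.05339813232422), 74.35774993896484)
t 29.8 tcp [0.4323 0.1323 0.2279] yaw -0.112 w 0.0767 gf 0.0 F [ 0.1 -0.6 -0.9] j7 -0.44
  -> (0.46, 0.04, 0.228, -0.23) shift [-0.3546, 0.1514, -0.0005] turn [-0.0, 0.0001, 0.0748] rows>=2
  -> (0.459, -0.0393, 0.2, -0.349) shift [-0.3098, 0.0684, 0.112] turn [0.0, 0.0, 0.0758] rows>=2
  -> (0.459, -0.0393, 0.1, -0.349) shift [0.0, 0.0, 0.4] turn [0.0, 0.0, 0.0] rows>=2
```

Call:
apply_moves(rows=[[-0.15,0.08,0,0,0,0.04],[-0.355,0.151,0,0,0,0.075],[-0.355,0.151,0,0,0,0.075]])

```text
clock: 30.12
tcp_pos: [0.4604, 0.0358, 0.2282]
orientation: [2.469, 1.941, -0.0]
contact_force: [-0.0, 0.4, -0.1]
grip_width: 0.0769
gripper_force: 0.0
```

Call:
apply_moves(rows=[[-0.15,0.03,0.05,0,0,0.04],[-0.31,0.068,0.112,0,0,0.072],[-0.31,0.068,0.25,0,0,0.072],[-0.31,0.068,0.4,0,0,0.072],[-0.31,0.068,0.4,0,0,0.072]])

```text
clock: 30.75
tcp_pos: [0.4568, -0.039, 0.1261]
orientation: [-2.566, -1.808, 0.008]
contact_force: [-0.9, 0.6, 0.0]
grip_width: 0.0768
gripper_force: 0.0
```

Call:
apply_moves(rows=[[0,0,0,0,0,0],[0,0,0,0,0,0],[0,0,0,0,0,0]])

```text
clock: 31.12
tcp_pos: [0.4594, -0.0392, 0.1289]
orientation: [2.568, 1.809, 0.003]
contact_force: [0.3, 0.2, -0.5]
grip_width: 0.0764
gripper_force: 0.0
```

```bash
python3 - <<'E'
from plan import *
b=(.4590,-.0380)
plan([(*b,.02,-.342)])
E
```

```text
t 31.1 tcp [ 0.4594 -0.0392  0.1289] yaw -0.343 w 0.0764 gf 0.0 F [ 0.3  0.2 -0.5] j7 -0.03
  -> (0.459, -0.038, 0.02, -0.342) shift [0.0034, -0.004, 0.4355] turn [0.001, -0.0009, -0.0007] rows>=2
```

Call:
apply_moves(rows=[[0.003,-0.002,0.12,0,0,0],[0.003,-0.002,0.24,0,0,0],[0.003,-0.002,0.34,0,0,0],[0.003,-0.002,0.41,0,0,0],[0.003,-0.002,0.436,0,0,0]])

```text
clock: 31.75
tcp_pos: [0.4585, -0.0386, 0.0186]
orientation: [-2.568, -1.809, 0.0]
contact_force: [0.2, -0.1, -0.0]
grip_width: 0.0769
gripper_force: 0.0
```

Call:
apply_moves(rows=[[0,0,0,0,0,0],[0,0,0,0,0,0],[0,0,0,0,0,0],[0,0,0,0,0,0],[0,0,0,0,0,0]], claw=0.0, newtons=70)

```text
clock: 32.38
tcp_pos: [0.4591, -0.0386, 0.0199]
orientation: [2.568, 1.809, 0.002]
contact_force: [-1.8, 0.4, 6.3]
grip_width: 0.045
gripper_force: 71.5
```

```bash
python3 - <<'E'
from plan import *
plan([])
E
```

```text
t 32.4 tcp [ 0.4591 -0.0386  0.0199] yaw -0.344 w 0.0450 gf 71.5 F [-1.8  0.4  6.3] j7 0.17
```

Call:
apply_moves(rows=[[0,0,-0.05,0,0,0],[0,0,-0.2,0,0,0],[0,0,-0.4,0,0,0],[0,0,-0.6,0,0,0],[0,0,-0.6,0,0,0]])

```text
clock: 33.0
tcp_pos: [0.4608, -0.0387, 0.1726]
orientation: [2.567, 1.808, 0.012]
contact_force: [0.7, -0.3, -1.0]
grip_width: 0.0453
gripper_force: 71.7
```

Call:
apply_moves(rows=[[0,0,0,0,0,0],[0,0,0,0,0,0],[0,0,0,0,0,0]])

```text
clock: 33.38
tcp_pos: [0.4577, -0.0389, 0.168]
orientation: [-2.568, -1.808, 0.003]
contact_force: [-0.6, 0.3, -2.7]
grip_width: 0.0449
gripper_force: 71.6
```

```bash
sed -i 's/^B=.*/B=np.array([.6237,-.0326]);BY=.095/' plan.py; python3 - <<'E'
from plan import *
l=bp(0,-.08);print(l)
plan([(.545,-.075,.17,-.12),(*l,.17,BY),(*l,.08,BY)])
E
```

```text
[ 0.63128857 -0.11223927]
t 33.4 tcp [ 0.4577 -0.0389  0.168 ] yaw -0.344 w 0.0449 gf 71.6 F [-0.6  0.3 -2.7] j7 -0.10
  -> (0.545, -0.075, 0.17, -0.12) shift [-0.0182, 0.3773, -0.0085] turn [-0.0012, 0.0008, -0.1426] rows>=2
  -> (np.float64(0.6313), np.float64(-0.1122), 0.17, 0.095) shift [-0.1066, 0.3605, 0.0] turn [0.0, 0.0, -0.1369] rows>=2
  -> (np.float64(0.6313), np.float64(-0.1122), 0.08, 0.095) shift [0.0, 0.0, 0.36] turn [0.0, 0.0, 0.0] rows>=2
```

Call:
apply_moves(rows=[[-0.006,0.13,0,0,0,-0.05],[-0.012,0.25,0,0,0,-0.1],[-0.018,0.377,-0.008,0,0,-0.143],[-0.018,0.377,-0.008,0,0,-0.143]])

```text
clock: 33.88
tcp_pos: [0.5472, -0.0761, 0.1703]
orientation: [2.35, 2.083, -0.002]
contact_force: [-1.1, 0.1, -1.3]
grip_width: 0.0453
gripper_force: 71.6
```

Call:
apply_moves(rows=[[-0.03,0.12,0,0,0,-0.05],[-0.07,0.24,0,0,0,-0.1],[-0.107,0.36,0,0,0,-0.137],[-0.107,0.36,0.15,0,0,-0.137],[-0.107,0.36,0.3,0,0,-0.137]])

```text
clock: 34.5
tcp_pos: [0.6312, -0.1119, 0.0943]
orientation: [-2.113, -2.324, 0.001]
contact_force: [0.1, 0.3, -2.8]
grip_width: 0.0449
gripper_force: 71.8
```

Call:
apply_moves(rows=[[0,0,0,0,0,0],[0,0,0,0,0,0],[0,0,0,0,0,0],[0,0,0,0,0,0],[0,0,0,0,0,0]])

```text
clock: 35.12
tcp_pos: [0.6322, -0.1119, 0.0966]
orientation: [2.112, 2.325, 0.001]
contact_force: [-0.7, 0.5, -1.2]
grip_width: 0.0451
gripper_force: 71.8
```

```bash
python3 - <<'E'
from plan import *
l=bp(0,-.08)
plan([(*l,.072,BY)])
E
```

```text
t 35.1 tcp [ 0.6322 -0.1119  0.0966] yaw 0.096 w 0.0451 gf 71.8 F [-0.7  0.5 -1.2] j7 0.56
  -> (np.float64(0.6313), np.float64(-0.1122), 0.072, 0.095) shift [-0.001, -0.004, 0.0984] turn [0.0007, -0.0, 0.0008] rows>=1
```

Call:
apply_moves(rows=[[-0.001,-0.003,0.05,0,0,0],[-0.001,-0.003,0.1,0,0,0],[-0.001,-0.003,0.12,0,0,0],[-0.001,-0.003,0.13,0,0,0],[-0.001,-0.003,0.14,0,0,0]])

```text
clock: 35.75
tcp_pos: [0.6305, -0.1127, 0.0636]
orientation: [-2.111, -2.323, -0.001]
contact_force: [-15.3, 3.4, 38.9]
grip_width: 0.0452
gripper_force: 77.1
```

Call:
apply_moves(rows=[[0,0,0.01,0,0,0],[0,0,0.02,0,0,0],[0,0,0.03,0,0,0],[0,0,0.04,0,0,0],[0,0,0.045,0,0,0]])

```text
clock: 36.38
tcp_pos: [0.6312, -0.1129, 0.051]
orientation: [-2.112, -2.325, -0.0]
contact_force: [-7.2, 1.2, 21.6]
grip_width: 0.0451
gripper_force: 74.8
```

Call:
apply_moves(rows=[[0,0,0.006,0,0,0],[0,0,0.01,0,0,0],[0,0,0.01,0,0,0]])

```text
clock: 36.75
tcp_pos: [0.6312, -0.1128, 0.0509]
orientation: [-2.112, -2.324, -0.003]
contact_force: [-13.2, 2.6, 35.1]
grip_width: 0.0452
gripper_force: 76.8
```

Call:
apply_moves(rows=[[0,0,0,0,0,0],[0,0,-0.01,0,0,0],[0,0,-0.01,0,0,0],[0,0,-0.2,0,0,0],[0,0,-0.5,0,0,0]], claw=0.85)

```text
clock: 37.38
tcp_pos: [0.6299, -0.1117, 0.159]
orientation: [-2.11, -2.324, 0.005]
contact_force: [0.9, 0.4, -0.2]
grip_width: 0.0726
gripper_force: 0.0
```

Call:
apply_moves(rows=[[0,0,0,0,0,0],[0,0,0,0,0,0]])

```text
clock: 37.62
tcp_pos: [0.6309, -0.1118, 0.1592]
orientation: [-2.111, -2.326, -0.0]
contact_force: [-0.5, -0.2, 0.2]
grip_width: 0.0728
gripper_force: 0.0
```

```bash
python3 - <<'E'
from rel import *
f=r.grab_frame("top");np.savez("f2.npz",**f)
print("blue home",relay(f,bp(0,-.08),.083),bp(0,-.08))
for n,xy in(("yellow",(.576,-.359)),("green",(.440,-.339))): print(n,relay(f,xy))
b=(.579,-.3598)
plan([(.605,-.236,.19,0),(*b,.19,-.108),(*b,.1,-.108)])
E
```

```text
blue home None [ 0.63128857 -0.11223927]
yellow (array([ 0.5774, -0.3598]), np.int32(3321), (55.407875061035156, 63.82769775390625), 5.19442892074585)
green (array([ 0.4398, -0.3391]), np.int32(4270), (73.94290161132812, 61.460575103759766), 71.99584197998047)
t 37.7 tcp [ 0.6303 -0.1117  0.1583] yaw 0.097 w 0.0730 gf 0.0 F [-0.7  0.4 -0.5] j7 0.52
  -> (0.605, -0.236, 0.19, 0) shift [-0.4852, -0.1491, -0.1269] turn [-0.0014, -0.0004, 0.0615] rows>=3
  -> (0.579, -0.3598, 0.19, -0.108) shift [-0.4952, -0.104, 0.0] turn [0.0, 0.0, 0.0688] rows>=3
  -> (0.579, -0.3598, 0.1, -0.108) shift [0.0, 0.0, 0.36] turn [0.0, 0.0, 0.0] rows>=2
```

Call:
apply_moves(rows=[[-0.1,-0.04,-0.06,0,0,0.02],[-0.25,-0.08,-0.127,0,0,0.04],[-0.4,-0.12,-0.127,0,0,0.06],[-0.485,-0.149,-0.127,0,0,0.06],[-0.485,-0.149,-0.127,0,0,0.06]])

```text
clock: 38.3
tcp_pos: [0.6042, -0.239, 0.1911]
orientation: [-2.223, -2.219, 0.002]
contact_force: [0.4, 1.4, -0.4]
grip_width: 0.0727
gripper_force: 0.0
```

Call:
apply_moves(rows=[[-0.2,-0.04,0,0,0,0.03],[-0.4,-0.08,0,0,0,0.069],[-0.495,-0.104,0,0,0,0.069],[-0.495,-0.104,0.15,0,0,0.069],[-0.495,-0.104,0.3,0,0,0.069]])

```text
clock: 38.92
tcp_pos: [0.5811, -0.3585, 0.1151]
orientation: [-2.334, -2.102, -0.002]
contact_force: [-0.1, 0.2, 0.7]
grip_width: 0.0724
gripper_force: 0.0
```

Call:
apply_moves(rows=[[0,0,0,0,0,0],[0,0,0,0,0,0],[0,0,0,0,0,0],[0,0,0,0,0,0]])

```text
clock: 39.42
tcp_pos: [0.5807, -0.3606, 0.1178]
orientation: [2.335, 2.099, 0.001]
contact_force: [1.0, -0.7, 0.0]
grip_width: 0.0721
gripper_force: 0.0
```

```bash
python3 - <<'E'
from rel import *
g=r.grab_frame("scene")
d=r.landmark_of(g,"relay_yellow_mid"); print([(at_z(g,x["point"],.026)[:2],x["conf"]) for x in d])
plan([(.579,-.3598,.02,-.100)])
E
```

```text
[(array([ 0.5779865 , -0.38275349]), 0.79), (array([ 0.62035165, -0.23862568]), 0.72)]
t 39.5 tcp [ 0.5803 -0.3605  0.1172] yaw -0.106 w 0.0728 gf 0.0 F [-0.9  0.3  0.8] j7 0.76
  -> (0.579, -0.3598, 0.02, -0.1) shift [0.0022, -0.006, 0.3888] turn [0.0007, 0.0002, -0.0041] rows>=2
```

Call:
apply_moves(rows=[[0.001,-0.004,0.12,0,0,0],[0.001,-0.004,0.24,0,0,0],[0.001,-0.004,0.32,0,0,0],[0.001,-0.004,0.37,0,0,0],[0.001,-0.004,0.389,0,0,0]])

```text
clock: 40.15
tcp_pos: [0.579, -0.3601, 0.0188]
orientation: [-2.336, -2.1, 0.0]
contact_force: [0.3, -0.5, 0.4]
grip_width: 0.0727
gripper_force: 0.0
```

Call:
apply_moves(rows=[[0,0,0,0,0,0],[0,0,0,0,0,0],[0,0,0,0,0,0],[0,0,0,0,0,0],[0,0,0,0,0,0]], claw=0.0, newtons=70)

```text
clock: 40.78
tcp_pos: [0.5797, -0.3606, 0.0202]
orientation: [2.335, 2.099, 0.001]
contact_force: [0.2, 0.5, 6.2]
grip_width: 0.0453
gripper_force: 72.3
```

```bash
python3 - <<'E'
from plan import *
plan([])
E
```

```text
t 40.8 tcp [ 0.5797 -0.3606  0.0202] yaw -0.107 w 0.0453 gf 72.3 F [0.2 0.5 6.2] j7 0.81
```

Call:
apply_moves(rows=[[0,0,-0.05,0,0,0],[0,0,-0.2,0,0,0],[0,0,-0.4,0,0,0],[0,0,-0.6,0,0,0],[0,0,-0.6,0,0,0]])

```text
clock: 41.4
tcp_pos: [0.5807, -0.3619, 0.1741]
orientation: [2.332, 2.095, 0.004]
contact_force: [-0.5, 0.2, -1.9]
grip_width: 0.0453
gripper_force: 72.0
```

Call:
apply_moves(rows=[[0,0,0,0,0,0],[0,0,0,0,0,0],[0,0,0,0,0,0]])

```text
clock: 41.78
tcp_pos: [0.5784, -0.3595, 0.1677]
orientation: [-2.335, -2.099, 0.002]
contact_force: [-0.0, -0.1, -3.1]
grip_width: 0.0448
gripper_force: 72.0
```

```bash
python3 - <<'E'
from plan import *
l=bp(0,.08);print(l)
plan([(.60,-.16,.18,0),(*l,.18,BY),(*l,.1,BY)])
E
```

```text
[0.61611143 0.04703927]
t 41.8 tcp [ 0.5784 -0.3595  0.1677] yaw -0.106 w 0.0448 gf 72.0 F [-0.  -0.1 -3.1] j7 0.73
  -> (0.6, -0.16, 0.18, 0) shift [0.8026, 0.001, -0.0484] turn [-0.0014, -0.0006, -0.0678] rows>=4
  -> (np.float64(0.6161), np.float64(0.047), 0.18, 0.095) shift [0.8282, 0.0644, 0.0] turn [0.0, 0.0, -0.0605] rows>=4
  -> (np.float64(0.6161), np.float64(0.047), 0.1, 0.095) shift [0.0, 0.0, 0.32] turn [0.0, 0.0, 0.0] rows>=2
```

Call:
apply_moves(rows=[[0.2,0,-0.048,0,0,-0.02],[0.4,0,-0.048,0,0,-0.04],[0.6,0,-0.048,0,0,-0.06],[0.8,0,-0.048,0,0,-0.068],[0.8,0,-0.048,0,0,-0.068]])

```text
clock: 42.4
tcp_pos: [0.6013, -0.1548, 0.1799]
orientation: [-2.209, -2.229, -0.002]
contact_force: [-0.0, -0.1, -2.0]
grip_width: 0.0451
gripper_force: 72.2
```

Call:
apply_moves(rows=[[0.2,0.015,0,0,0,-0.02],[0.4,0.03,0,0,0,-0.04],[0.6,0.05,0,0,0,-0.06],[0.8,0.064,0,0,0,-0.06],[0.828,0.064,0,0,0,-0.06]])

```text
clock: 43.02
tcp_pos: [0.6163, 0.0504, 0.1803]
orientation: [-2.106, -2.329, -0.0]
contact_force: [0.4, 0.1, -1.5]
grip_width: 0.0447
gripper_force: 72.3
```

Call:
apply_moves(rows=[[0,0,0.1,0,0,0],[0,0,0.25,0,0,0],[0,0,0.32,0,0,0],[0,0,0.32,0,0,0],[0,0,0.32,0,0,0]])

```text
clock: 43.65
tcp_pos: [0.6172, 0.0452, 0.1023]
orientation: [2.114, 2.322, 0.002]
contact_force: [-0.1, 0.4, -2.0]
grip_width: 0.0447
gripper_force: 72.1
```

Call:
apply_moves(rows=[[0,0,0,0,0,0],[0,0,0,0,0,0]])

```text
clock: 43.9
tcp_pos: [0.6167, 0.046, 0.102]
orientation: [2.113, 2.324, 0.002]
contact_force: [0.4, -0.6, -1.7]
grip_width: 0.0452
gripper_force: 72.1
```

```bash
python3 - <<'E'
from plan import *
l=bp(0,.08)
plan([(*l,.0513,BY)])
E
```

```text
t 43.9 tcp [0.6167 0.046  0.102 ] yaw 0.095 w 0.0452 gf 72.1 F [ 0.4 -0.6 -1.7] j7 0.30
  -> (np.float64(0.6161), np.float64(0.047), 0.0513, 0.095) shift [0.0043, -0.0023, 0.2028] turn [0.0009, -0.0002, -0.0002] rows>=1
```

Call:
apply_moves(rows=[[0.002,-0.002,0.07,0,0,0],[0.002,-0.002,0.12,0,0,0],[0.002,-0.002,0.135,0,0,0],[0.002,-0.002,0.145,0,0,0],[0.002,-0.002,0.155,0,0,0]])

```text
clock: 44.52
tcp_pos: [0.6159, 0.0462, 0.0625]
orientation: [2.114, 2.324, 0.0]
contact_force: [0.3, 0.4, -1.2]
grip_width: 0.0452
gripper_force: 72.1
```

Call:
apply_moves(rows=[[0,0,0.01,0,0,0],[0,0,0.02,0,0,0],[0,0,0.03,0,0,0],[0,0,0.04,0,0,0],[0,0,0.05,0,0,0]])

```text
clock: 45.15
tcp_pos: [0.6157, 0.0464, 0.0511]
orientation: [-2.113, -2.323, -0.001]
contact_force: [-10.1, 1.2, 27.3]
grip_width: 0.045
gripper_force: 75.5
```

Call:
apply_moves(rows=[[0,0,0.005,0,0,0],[0,0,0.01,0,0,0],[0,0,0.01,0,0,0]])

```text
clock: 45.52
tcp_pos: [0.6157, 0.0465, 0.0511]
orientation: [-2.113, -2.322, -0.003]
contact_force: [-12.4, 2.6, 33.4]
grip_width: 0.045
gripper_force: 76.5
```

Home at .0511, rigid. Release and go for green.

Call:
apply_moves(rows=[[0,0,-0.005,0,0,0],[0,0,-0.015,0,0,0],[0,0,-0.015,0,0,0],[0,0,-0.2,0,0,0],[0,0,-0.5,0,0,0]], claw=0.85)

```text
clock: 46.15
tcp_pos: [0.6144, 0.0464, 0.1594]
orientation: [-2.112, -2.323, 0.006]
contact_force: [1.4, 1.1, 0.1]
grip_width: 0.0728
gripper_force: 0.0
```

Call:
apply_moves(rows=[[-0.15,-0.1,-0.1,0,0,0],[-0.35,-0.2,-0.15,0,0,0],[-0.55,-0.3,-0.15,0,0,0],[-0.75,-0.35,-0.15,0,0,0],[-0.75,-0.35,-0.15,0,0,0]])

```text
clock: 46.78
tcp_pos: [0.5446, -0.1539, 0.1978]
orientation: [2.123, 2.314, -0.002]
contact_force: [0.1, -0.2, 0.7]
grip_width: 0.0725
gripper_force: 0.0
```

Call:
apply_moves(rows=[[0,0,0,0,0,0],[0,0,0,0,0,0]])

```text
clock: 47.02
tcp_pos: [0.5467, -0.1469, 0.197]
orientation: [-2.111, -2.326, 0.0]
contact_force: [-0.6, 0.1, 0.2]
grip_width: 0.0724
gripper_force: 0.0
```

```bash
python3 - <<'E'
from rel import *
f=r.grab_frame("top");np.savez("f2.npz",**f)
print("green",relay(f,(.440,-.339)))
b=(.4415,-.3392)
plan([(.48,-.25,.19,.2),(*b,.19,.265),(*b,.11,.265)])
E
```

```text
green (array([ 0.4398, -0.3391]), np.int32(4253), (73.27529907226562, 61.63154983520508), 72.47443389892578)
t 47.1 tcp [ 0.5467 -0.147   0.1971] yaw 0.097 w 0.0729 gf 0.0 F [0.5 0.1 0.3] j7 0.56
  -> (0.48, -0.25, 0.19, 0.2) shift [-0.3841, -0.3055, 0.0285] turn [-0.0002, -0.0003, -0.0655] rows>=2
  -> (0.4415, -0.3392, 0.19, 0.265) shift [-0.3191, -0.2218, 0.0] turn [0.0, 0.0, -0.0414] rows>=2
  -> (0.4415, -0.3392, 0.11, 0.265) shift [0.0, 0.0, 0.32] turn [0.0, 0.0, 0.0] rows>=2
```

Call:
apply_moves(rows=[[-0.13,-0.1,0,0,0,-0.03],[-0.26,-0.2,0.02,0,0,-0.05],[-0.384,-0.305,0.028,0,0,-0.065],[-0.384,-0.305,0.028,0,0,-0.065]])

```text
clock: 47.58
tcp_pos: [0.4775, -0.2535, 0.1905]
orientation: [-1.998, -2.424, 0.001]
contact_force: [1.0, 0.6, -0.4]
grip_width: 0.0726
gripper_force: 0.0
```

Call:
apply_moves(rows=[[-0.16,-0.11,0,0,0,-0.03],[-0.319,-0.222,0,0,0,-0.048],[-0.319,-0.222,0.1,0,0,-0.048],[-0.319,-0.222,0.25,0,0,-0.048],[-0.319,-0.222,0.3,0,0,-0.048]])

```text
clock: 48.2
tcp_pos: [0.4408, -0.3383, 0.1135]
orientation: [-1.895, -2.502, -0.0]
contact_force: [0.5, 0.0, 0.1]
grip_width: 0.0724
gripper_force: 0.0
```

Call:
apply_moves(rows=[[0,0,0,0,0,0],[0,0,0,0,0,0],[0,0,0,0,0,0],[0,0,0,0,0,0]])

```text
clock: 48.7
tcp_pos: [0.441, -0.3406, 0.1161]
orientation: [1.899, 2.501, 0.001]
contact_force: [0.4, -0.1, 0.2]
grip_width: 0.0724
gripper_force: 0.0
```

```bash
python3 - <<'E'
from rel import *
plan([(.4415,-.3392,.02,.275)])
E
```

```text
t 48.7 tcp [ 0.441  -0.3406  0.1161] yaw 0.272 w 0.0724 gf 0.0 F [ 0.4 -0.1  0.2] j7 1.20
  -> (0.4415, -0.3392, 0.02, 0.275) shift [0.005, 0.0031, 0.3845] turn [0.0007, 0.0005, -0.0018] rows>=2
```

Call:
apply_moves(rows=[[0.004,0.002,0.12,0,0,0],[0.004,0.002,0.24,0,0,0],[0.004,0.002,0.32,0,0,0],[0.004,0.002,0.365,0,0,0],[0.004,0.002,0.385,0,0,0]])

```text
clock: 49.32
tcp_pos: [0.4408, -0.3396, 0.019]
orientation: [1.9, 2.502, -0.0]
contact_force: [-0.1, -0.2, -0.0]
grip_width: 0.0727
gripper_force: 0.0
```

Call:
apply_moves(rows=[[0,0,0,0,0,0],[0,0,0,0,0,0],[0,0,0,0,0,0],[0,0,0,0,0,0],[0,0,0,0,0,0]], claw=0.0, newtons=70)

```text
clock: 49.95
tcp_pos: [0.4413, -0.3399, 0.0201]
orientation: [1.899, 2.501, 0.0]
contact_force: [-1.2, 1.0, 6.4]
grip_width: 0.045
gripper_force: 72.1
```

```bash
python3 - <<'E'
from plan import *
plan([])
E
```

```text
t 50.0 tcp [ 0.4413 -0.3399  0.0201] yaw 0.272 w 0.0450 gf 72.1 F [-1.2  1.   6.4] j7 1.30
```

Call:
apply_moves(rows=[[0,0,-0.05,0,0,0],[0,0,-0.2,0,0,0],[0,0,-0.4,0,0,0],[0,0,-0.65,0,0,0],[0,0,-0.65,0,0,0]])

```text
clock: 50.58
tcp_pos: [0.4429, -0.3414, 0.1867]
orientation: [1.895, 2.495, 0.003]
contact_force: [0.2, -0.0, -1.2]
grip_width: 0.0451
gripper_force: 71.8
```

Call:
apply_moves(rows=[[0,0,0,0,0,0],[0,0,0,0,0,0],[0,0,0,0,0,0]])

```text
clock: 50.95
tcp_pos: [0.4401, -0.3389, 0.1805]
orientation: [-1.898, -2.5, 0.001]
contact_force: [-0.8, -0.1, -0.8]
grip_width: 0.0454
gripper_force: 71.8
```

```bash
python3 - <<'E'
from plan import *
l=bp(0,0);print(l)
plan([(.54,-.19,.18,.19),(*l,.18,BY),(*l,.1,BY)])
E
```

```text
[ 0.6237 -0.0326]
t 51.0 tcp [ 0.4401 -0.3389  0.1805] yaw 0.272 w 0.0454 gf 71.8 F [-0.8 -0.1 -0.8] j7 1.14
  -> (0.54, -0.19, 0.18, 0.19) shift [0.4663, 0.545, 0.0016] turn [-0.0013, -0.0009, 0.0521] rows>=3
  -> (np.float64(0.6237), np.float64(-0.0326), 0.18, 0.095) shift [0.555, 0.4477, 0.0] turn [0.0, 0.0, 0.0605] rows>=3
  -> (np.float64(0.6237), np.float64(-0.0326), 0.1, 0.095) shift [0.0, 0.0, 0.32] turn [0.0, 0.0, 0.0] rows>=2
```

Call:
apply_moves(rows=[[0.12,0.14,0,0,0,0.015],[0.24,0.28,0,0,0,0.03],[0.36,0.42,0,0,0,0.045],[0.466,0.545,0,0,0,0.052],[0.466,0.545,0,0,0,0.052]])

```text
clock: 51.58
tcp_pos: [0.5426, -0.1864, 0.1804]
orientation: [-1.991, -2.428, -0.0]
contact_force: [-0.7, 0.5, -1.4]
grip_width: 0.0452
gripper_force: 71.9
```

Call:
apply_moves(rows=[[0.14,0.11,0,0,0,0.015],[0.28,0.22,0,0,0,0.03],[0.42,0.34,0,0,0,0.05],[0.555,0.448,0,0,0,0.0605],[0.555,0.448,0,0,0,0.0605]])

```text
clock: 52.2
tcp_pos: [0.6254, -0.0291, 0.1804]
orientation: [-2.105, -2.33, 0.0]
contact_force: [0.6, -0.4, -0.9]
grip_width: 0.0453
gripper_force: 71.9
```

Call:
apply_moves(rows=[[0,0,0.1,0,0,0],[0,0,0.25,0,0,0],[0,0,0.32,0,0,0],[0,0,0.32,0,0,0],[0,0,0.32,0,0,0]])

```text
clock: 52.82
tcp_pos: [0.6252, -0.0338, 0.1029]
orientation: [2.113, 2.323, 0.002]
contact_force: [-0.1, -0.1, -0.8]
grip_width: 0.0449
gripper_force: 71.9
```

Call:
apply_moves(rows=[[0,0,0,0,0,0],[0,0,0,0,0,0]])

```text
clock: 53.08
tcp_pos: [0.625, -0.033, 0.1025]
orientation: [2.112, 2.324, 0.002]
contact_force: [0.1, -0.5, -0.1]
grip_width: 0.0451
gripper_force: 71.9
```

```bash
python3 - <<'E'
from plan import *
l=bp(0,0)
plan([(*l,.0513,BY)])
E
```

```text
t 53.1 tcp [ 0.625  -0.033   0.1025] yaw 0.096 w 0.0451 gf 71.9 F [ 0.1 -0.5 -0.1] j7 0.46
  -> (np.float64(0.6237), np.float64(-0.0326), 0.0513, 0.095) shift [0.0021, -0.0052, 0.2049] turn [0.0009, -0.0001, 0.0003] rows>=1
```

Call:
apply_moves(rows=[[0,-0.005,0.07,0,0,0],[0,-0.005,0.12,0,0,0],[0,-0.005,0.135,0,0,0],[0,-0.005,0.145,0,0,0],[0,-0.005,0.155,0,0,0]])

```text
clock: 53.7
tcp_pos: [0.6234, -0.0333, 0.063]
orientation: [2.113, 2.324, 0.0]
contact_force: [-0.2, 0.3, -1.4]
grip_width: 0.0454
gripper_force: 71.9
```

Call:
apply_moves(rows=[[0,0,0.01,0,0,0],[0,0,0.02,0,0,0],[0,0,0.03,0,0,0],[0,0,0.04,0,0,0],[0,0,0.05,0,0,0]])

```text
clock: 54.32
tcp_pos: [0.6232, -0.0331, 0.051]
orientation: [-2.113, -2.324, -0.0]
contact_force: [-8.7, 2.7, 22.2]
grip_width: 0.0451
gripper_force: 74.8
```

Call:
apply_moves(rows=[[0,0,0.005,0,0,0],[0,0,0.01,0,0,0],[0,0,0.01,0,0,0]])

```text
clock: 54.7
tcp_pos: [0.6232, -0.0331, 0.051]
orientation: [-2.112, -2.323, -0.003]
contact_force: [-10.6, 3.0, 27.7]
grip_width: 0.0452
gripper_force: 75.6
```

Call:
apply_moves(rows=[[0,0,-0.005,0,0,0],[0,0,-0.015,0,0,0],[0,0,-0.015,0,0,0],[0,0,-0.2,0,0,0],[0,0,-0.5,0,0,0]], claw=0.75)

```text
clock: 55.32
tcp_pos: [0.6219, -0.0329, 0.1599]
orientation: [-2.111, -2.323, 0.005]
contact_force: [1.2, 0.8, 1.0]
grip_width: 0.0642
gripper_force: 0.0
```

Call:
apply_moves(rows=[[-0.15,0,0,0,0,0],[-0.35,0,0,0,0,0],[-0.55,0,0,0,0,0],[-0.68,0,0,0,0,0],[-0.68,0,0,0,0,0]])

```text
clock: 55.95
tcp_pos: [0.6384, -0.2066, 0.1604]
orientation: [2.118, 2.318, -0.003]
contact_force: [-0.0, 0.7, -0.1]
grip_width: 0.0645
gripper_force: 0.0
```

Call:
apply_moves(rows=[[0,0,0,0,0,0],[0,0,0,0,0,0],[0,0,0,0,0,0],[0,0,0,0,0,0]])

```text
clock: 56.45
tcp_pos: [0.6395, -0.2017, 0.1604]
orientation: [-2.112, -2.326, -0.0]
contact_force: [0.1, 0.0, 1.0]
grip_width: 0.0639
gripper_force: 0.0
```

```bash
python3 - <<'E'
from plan import *
plan([(.64,-.2045,.0585,BY)])
f=r.grab_frame("top"); g=r.grab_frame("scene")
im=np.hstack([f["pixels"][150:240,180:345,::-1],g["pixels"][140:230,170:335,::-1]])
im=cv2.resize(im,(800,218*1),interpolation=cv2.INTER_CUBIC);cv2.imwrite("pics/h1.png",cv2.convertScaleAbs(im,alpha=1.3))
E
```

```text
t 56.5 tcp [ 0.6395 -0.2017  0.1604] yaw 0.096 w 0.0639 gf 0.0 F [0.1 0.  1. ] j7 0.67
  -> (0.64, -0.2045, 0.0585, 0.095) shift [-0.0115, 0.0009, 0.4077] turn [0.0, -0.0001, 0.0008] rows>=2
```

View pics/h1.png

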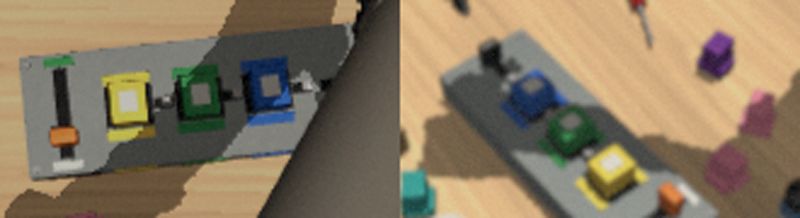

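Yellow, green and blue relays sit flat in their own sockets. Now lock.

Call:
apply_moves(rows=[[-0.01,0.002,0.12,0,0,0],[-0.01,0.002,0.25,0,0,0],[-0.01,0.002,0.36,0,0,0],[-0.01,0.002,0.408,0,0,0],[-0.01,0.002,0.408,0,0,0]])

```text
clock: 57.18
tcp_pos: [0.6398, -0.2048, 0.058]
orientation: [-2.112, -2.324, 0.001]
contact_force: [-0.1, -0.5, 0.2]
grip_width: 0.0641
gripper_force: 0.0
```

Call:
apply_moves(rows=[[0,0,0,0,0,0],[0,0,0,0,0,0],[0,0,0,0,0,0],[0,0,0,0,0,0],[0,0,0,0,0,0]], claw=0.0, newtons=50)

```text
clock: 57.8
tcp_pos: [0.64, -0.2053, 0.06]
orientation: [2.113, 2.324, 0.001]
contact_force: [-3.2, 0.4, 6.6]
grip_width: 0.0285
gripper_force: 49.4
```

Call:
apply_moves(rows=[[0.015,0,0,0,0,0],[0.03,0,0,0,0,0],[0.045,0,0,0,0,0],[0.06,0,0,0,0,0],[0.07,0,0,0,0,0]])

```text
clock: 58.42
tcp_pos: [0.6385, -0.1892, 0.06]
orientation: [2.112, 2.322, -0.001]
contact_force: [-2.1, -7.1, 4.8]
grip_width: 0.0288
gripper_force: 49.4
```

Call:
apply_moves(rows=[[0.01,0,0,0,0,0],[0.02,0,0,0,0,0],[0.02,0,0,0,0,0]])

```text
clock: 58.8
tcp_pos: [0.6384, -0.1892, 0.0601]
orientation: [2.111, 2.315, -0.007]
contact_force: [0.6, -13.5, -1.0]
grip_width: 0.0286
gripper_force: 49.8
```

Call:
apply_moves(rows=[[-0.015,0,0,0,0,0],[-0.02,0,0,0,0,0]])

```text
clock: 59.05
tcp_pos: [0.6385, -0.1893, 0.0599]
orientation: [2.113, 2.322, -0.001]
contact_force: [-3.9, -0.8, 9.4]
grip_width: 0.0289
gripper_force: 51.1
```

Call:
apply_moves(rows=[[0,0,0,0,0,0],[0,0,0,0,0,0],[0,0,0,0,0,0],[0,0,-0.2,0,0,0],[0,0,-0.45,0,0,0]], claw=0.65)

```text
clock: 59.68
tcp_pos: [0.6376, -0.1866, 0.1707]
orientation: [-2.111, -2.323, 0.003]
contact_force: [1.6, 0.7, 0.6]
grip_width: 0.0557
gripper_force: 0.0
```

Call:
apply_moves(rows=[[0.2,0,-0.03,0,0,0],[0.4,0,-0.03,0,0,0],[0.6,-0.02,-0.03,0,0,0],[0.8,-0.06,-0.03,0,0,0],[1,-0.1,-0.03,0,0,0]])

```text
clock: 60.3
tcp_pos: [0.5892, 0.061, 0.1784]
orientation: [-2.112, -2.325, -0.001]
contact_force: [0.9, 0.4, 0.9]
grip_width: 0.0555
gripper_force: 0.0
```

Call:
apply_moves(rows=[[0.2,0,0,0,0,0],[0.24,0,0,0,0,0],[0.24,0,0,0,0,0],[0.24,0,0,0,0,0],[0.24,0,0,0,0,0]])

```text
clock: 60.92
tcp_pos: [0.5843, 0.1169, 0.1786]
orientation: [2.116, 2.322, -0.0]
contact_force: [-0.2, 0.0, 0.4]
grip_width: 0.0555
gripper_force: 0.0
```

```bash
sed -i 's/^B=.*/B=np.array([.62345,-.03315]);BY=.095/' plan.py; python3 - <<'E'
from plan import *
l=bp(-.0285,.155);print(l, bp(.03,.155))
plan([(*l,.17,BY),(*l,.0585,BY)])
E
```

```text
[0.58037565 0.11844766] [0.63861187 0.1239968 ]
t 60.9 tcp [0.5843 0.1169 0.1786] yaw 0.093 w 0.0555 gf 0.0 F [-0.2  0.   0.4] j7 0.14
  -> (np.float64(0.5804), np.float64(0.1184), 0.17, 0.095) shift [0.0077, -0.015, 0.0342] turn [0.0001, 0.0003, -0.0015] rows>=1
  -> (np.float64(0.5804), np.float64(0.1184), 0.0585, 0.095) shift [0.0, 0.0, 0.446] turn [0.0, 0.0, 0.0] rows>=2
```

```bash
python3 - <<'E'
from plan import *
f=r.grab_frame("top"); g=r.grab_frame("scene")
a=cv2.resize(f["pixels"][150:235,215:345,::-1],(780,510),interpolation=cv2.INTER_CUBIC)
cv2.imwrite("pics/k1.png",cv2.convertScaleAbs(a,alpha=1.5))
E
```

```text
(no output)
```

View pics/k1.png

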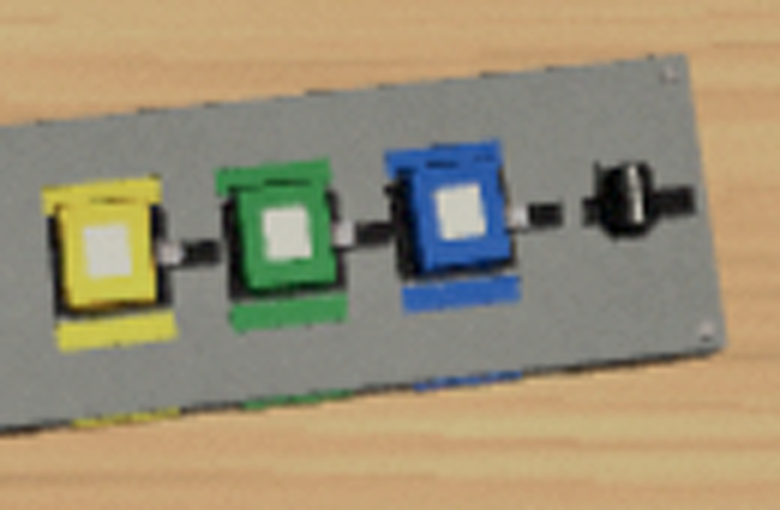

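The hooks overlap the tabs at (170,255), (343,235) and (517,215), so the lock is closed. Selector next.

Call:
apply_moves(rows=[[0.007,-0.014,0.12,0,0,0],[0.007,-0.014,0.25,0,0,0],[0.007,-0.014,0.38,0,0,0],[0.007,-0.014,0.46,0,0,0],[0.007,-0.014,0.48,0,0,0]])

```text
clock: 61.65
tcp_pos: [0.5799, 0.1197, 0.0575]
orientation: [-2.113, -2.324, 0.002]
contact_force: [-0.2, 0.1, -0.3]
grip_width: 0.0554
gripper_force: 0.0
```

Call:
apply_moves(rows=[[0,0,0,0,0,0],[0,0,0,0,0,0],[0,0,0,0,0,0],[0,0,0,0,0,0],[0,0,0,0,0,0]], claw=0.0, newtons=40)

```text
clock: 62.28
tcp_pos: [0.581, 0.1203, 0.0596]
orientation: [2.113, 2.324, 0.002]
contact_force: [-2.0, -1.5, 5.9]
grip_width: 0.017
gripper_force: 44.1
```

```bash
python3 - <<'E'
from plan import *
plan([])
E
```

```text
t 62.3 tcp [0.581  0.1203 0.0596] yaw 0.095 w 0.0170 gf 44.1 F [-2.  -1.5  5.9] j7 0.24
```

Call:
apply_moves(rows=[[0,0.04,0,0,0,0],[0,0.09,0,0,0,0],[0,0.14,0,0,0,0],[0,0.18,0,0,0,0],[0,0.21,0,0,0,0]])

```text
clock: 62.9
tcp_pos: [0.6335, 0.1253, 0.0596]
orientation: [2.113, 2.324, 0.002]
contact_force: [-3.1, -0.3, 7.1]
grip_width: 0.0169
gripper_force: 44.2
```

Call:
apply_moves(rows=[[0,0.01,0,0,0,0],[0,0.025,0,0,0,0],[0,0.04,0,0,0,0],[0,0.045,0,0,0,0],[0,0.045,0,0,0,0]])

```text
clock: 63.52
tcp_pos: [0.6388, 0.1259, 0.0593]
orientation: [-2.108, -2.318, 0.01]
contact_force: [-20.8, -0.7, 23.2]
grip_width: 0.0174
gripper_force: 46.4
```

Call:
apply_moves(rows=[[0,-0.01,0,0,0,0],[0,-0.022,0,0,0,0],[0,-0.022,0,0,0,0]])

```text
clock: 63.9
tcp_pos: [0.6384, 0.1258, 0.0595]
orientation: [-2.113, -2.325, -0.001]
contact_force: [-3.1, -0.2, 8.5]
grip_width: 0.017
gripper_force: 44.4
```

Call:
apply_moves(rows=[[0,0,0,0,0,0],[0,0,0,0,0,0],[0,0,0,0,0,0],[0,0,-0.2,0,0,0],[0,0,-0.45,0,0,0]], claw=0.65)

```text
clock: 64.53
tcp_pos: [0.6373, 0.1257, 0.1707]
orientation: [-2.112, -2.324, 0.005]
contact_force: [0.7, 1.2, 0.4]
grip_width: 0.0553
gripper_force: 0.0
```

Call:
apply_moves(rows=[[0.1,-0.2,-0.3,0,0,0],[0.2,-0.4,-0.3,0,0,0],[0.3,-0.6,-0.3,0,0,0],[0.3,-0.7,-0.3,0,0,0],[0.3,-0.7,-0.3,0,0,0]])

```text
clock: 65.15
tcp_pos: [0.4548, 0.1844, 0.2459]
orientation: [-2.108, -2.326, -0.0]
contact_force: [1.1, 0.1, 0.6]
grip_width: 0.0557
gripper_force: 0.0
```

Call:
apply_moves(rows=[[0,0,0,0,0,0],[0,0,0,0,0,0],[0,0,0,0,0,0]])

```text
clock: 65.53
tcp_pos: [0.4578, 0.1833, 0.2458]
orientation: [2.114, 2.323, -0.001]
contact_force: [-1.3, 0.1, -0.5]
grip_width: 0.0558
gripper_force: 0.0
```

```bash
python3 - <<'E'
from plan import *
plan([])
f=r.grab_frame("top"); g=r.grab_frame("scene")
a=cv2.resize(f["pixels"][150:235,180:345,::-1],(790,407),interpolation=cv2.INTER_CUBIC)
cv2.imwrite("pics/z1.png",cv2.convertScaleAbs(a,alpha=1.5))
cv2.imwrite("pics/z2.png",cv2.resize(g["pixels"][:,:,::-1],None,fx=1.5,fy=1.5))
E
```

```text
t 65.5 tcp [0.4578 0.1833 0.2458] yaw 0.094 w 0.0558 gf 0.0 F [-1.3  0.1 -0.5] j7 -0.23
```

View pics/z1.png

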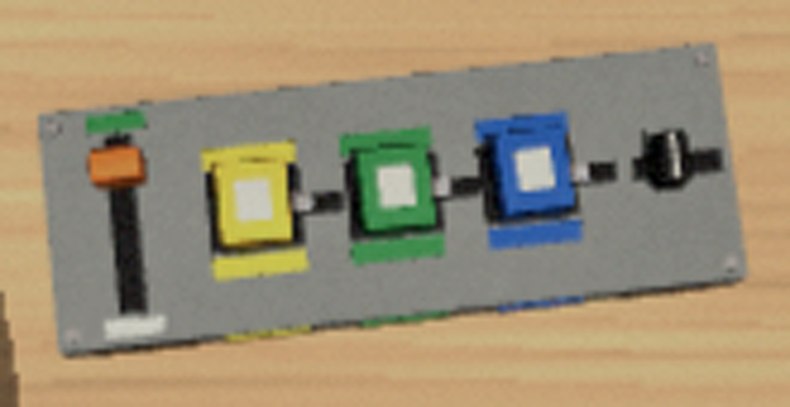

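View pics/z2.png

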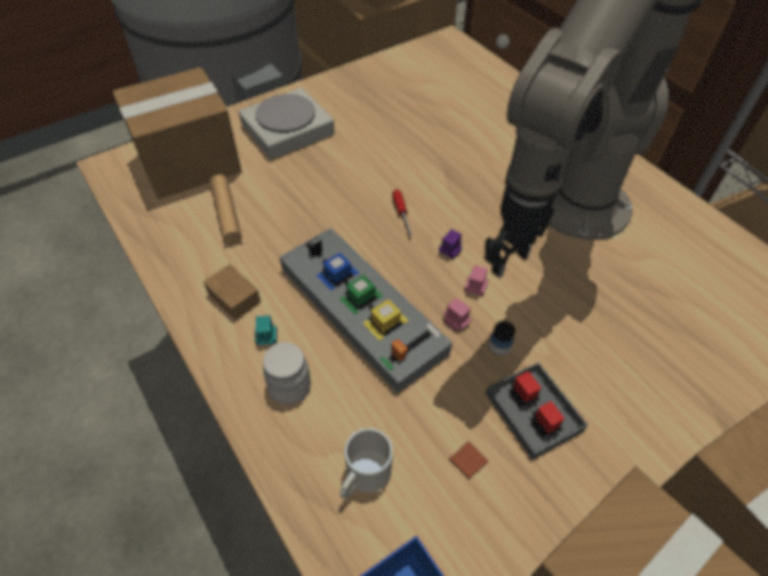

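The selector is at the green end, the relays are hooked, the plugs stand in the tray and the bystanders are unmoved. Handing in.

```bash
python3 -c "
from bench import r
print(r.hand_in())"
```

```text
the job is handed in; nothing more can be done
None
```

The job is handed in, with no verdict returned: both red plugs stand side by side in the tray, all three relays are home and hooked under the closed lock, the selector is at its green end stop, and the jar, screwdriver and tile look unmoved in the last picture.

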